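# Load guide bushes into a board test fixture and clamp its hood

## Robot

A 6-joint arm with a two-finger parallel gripper is mounted at the origin on the work surface. World frame = base frame: x ahead of the robot, y to its left, z up, the work surface at z = 0. Lengths are in m, angles in degrees, forces in N, time in s.
With the tool pointing down it reaches from about 0.3 to 0.75 m from the base axis. Payload 8.5 kg.
Tool frame: the origin (TCP) lies at the very end of the fingers, on their centre line; the grasp point (between the pads) lies env.pinch_z behind it (env.pinch_z is the distance from the TCP to the grasp point, in m); z points along the fingers, y is the line along which they close (so a half turn about z gives the same grasp; the last joint's range is limited). The gripper opens to 85 mm and grips with 20 to 120 N. Pads are 22 mm wide; open, the fingers measure 114 mm over their backs; the gripper's body (76 mm by 85 mm) begins 54 mm behind the grasp point. The pads swing forward as they close: fully open they stand 13 mm farther back than shut.
Start: joints at [-85.617, 21.807, 74.336, -0, 83.858, -12.336], TCP at [0.158, -0.527, 0.21] pointing down, gripper open.
Joint ranges: [-178.18, 178.18], [-50.72, 133.34], [12.68, 142.11], [-81.47, 261.47], [9.98, 163.14], [-165.26, 165.26]. Speed limits (degrees/s): [136.94, 136.94, 180, 180, 180, 180].

## Interface

Orientations are given as a 3x3 rotation matrix whose columns are the frame's x, y, z axes.
In Python, from rig import telemetry, get_image, env gives the robot as it stands. The module is installed in compiled form; this text tells all that it offers.
- The arm moves only by the tool apply_moves, never from a script. Its argument "series" is a list of rows, each a list of 7 numbers: the shift along the tool's x, y, z in mm, then the turn, a rotation vector about the tool's x, y, z in degrees, then the opening, from 0 (shut) to 1 (fully open). A call has 1 to 12 rows; each row shifts and turns the commanded pose from where the row before left it, along the tool's axes as they then stand; what a row does not reach is not made up. A row lasts 1/8 s, in which the tool goes at most 62.5 mm and 10.7 degrees, less where a joint would pass 70% of its speed; a pose out of reach is approached as far as the arm can. A call with a gripper value outside its range is refused whole. The fingers move at their own pace and stop on an object; "grip_force" is the grip in N (left out, the last holds). Time passes only in rows, so rows that do not move let the fingers close. It gives the time, the measured TCP pose, the force, the opening and the grip force at its end, in the units of the state.
- telemetry.observe(): the state, without advancing time (a new reading comes with each control period).
- get_image(name): name is "scene" or "top"; returns a dict with "frame" (420x560x3 uint8, red, green, blue), "z_map" (420x560 float32, m along the optical axis (not along the pixel's ray), 0 where there is no reading), "vertical_fov" (degrees; the focal length in pixels is half the picture's height over the tangent of half this angle, whatever the lens; pixels are square), "cx", "cy" (the principal point, pixels), "eye" and "attitude" of the camera in the world. Camera axes: x right, y up, looking along -z (the intrinsics and any distortion apply to the point x, -y, -z); pixel columns grow to the right and rows downward; lengths in m; the calibration is good to about 2 mm. A picture is of the moment at which its call begins.
- env.close_job(): hands the job in; it is judged then, once.
The state is a dict: "time_s": time; "q": joint angles; "qvel": joint speeds; "joint_efforts": joint torques, N m; "position": TCP position; "tool_rot": TCP orientation; "ft_force": force on the tool from outside, world axes, zero at the start; "wrist_torque": the same for the moment, N m; "grip_width": finger opening in m; "gripper_force": force on a finger pad.
Only numpy, scipy, OpenCV 4.12 (cv2) and the standard library are available. Lean on these libraries where they do the work, as an engineer would, in place of code of your own. Each camera call takes 0.05 s, during which the arm holds its last target. There are 200 camera calls.

## Task

Get the test fixture ready: swing the clamp off, raise the clear hood until it stands open by itself, and slide every brass bush in the black carrier (there may be three or four, of two sizes) down into a bore of its own size, upright and with its shoulder fully home on the block. Only when all of them are home, close the hood fully and swing the clamp fully back over it; leave the pliers and the wire spool on the bench where they are.

Things in the scene. Friction and masses are not known exactly. Their poses are not given: they have to be found in the camera images.
- wide_a_mid (a point): Brass wide guide bush standing nose down, 40 mm tall: lower 16 mm a nose 34 mm in diameter with a 1.5 mm chamfer at its foot, upper 24 mm a plain round head 42 mm in diameter (blind hole in its top); about 300 g. Point: on its axis, half-way up, 20 mm above its foot; z its axis. May be absent.
- wide_b_mid (a point): Brass wide guide bush standing nose down, 40 mm tall: lower 16 mm a nose 34 mm in diameter with a 1.5 mm chamfer at its foot, upper 24 mm a plain round head 42 mm in diameter (blind hole in its top); about 300 g. Point: on its axis, half-way up, 20 mm above its foot; z its axis. May be absent.
- slim_a_mid (a point): Brass slim guide bush standing nose down, 40 mm tall: lower 16 mm a nose 26 mm in diameter with a 1.5 mm chamfer at its foot, upper 24 mm a plain round head 34 mm in diameter (blind hole in its top); about 170 g. Point: on its axis, half-way up, 20 mm above its foot; z its axis. May be absent.
- slim_b_mid (a point): Brass slim guide bush standing nose down, 40 mm tall: lower 16 mm a nose 26 mm in diameter with a 1.5 mm chamfer at its foot, upper 24 mm a plain round head 34 mm in diameter (blind hole in its top); about 170 g. Point: on its axis, half-way up, 20 mm above its foot; z its axis. May be absent.
- wide_block_hole0 (a point): Mouth of a round blind bore in the wide block, 35.2 mm in diameter, 20 mm deep, for one wide bush. Point: the bore's centre on the block's top face, 44 mm above the bench (level with the fixture's rim). A bush fully home has its shoulder on this face, its own point 4 mm above this one. Sliding fit, no pressing; a small spiral search may be needed to find the entry.
- wide_block_hole1 (a point): Mouth of a round blind bore in the wide block, 35.2 mm in diameter, 20 mm deep, for one wide bush. Point: the bore's centre on the block's top face, 44 mm above the bench (level with the fixture's rim). A bush fully home has its shoulder on this face, its own point 4 mm above this one. Sliding fit, no pressing; a small spiral search may be needed to find the entry.
- slim_block_hole0 (a point): Mouth of a round blind bore in the slim block, 27.2 mm in diameter, 20 mm deep, for one slim bush. Point: the bore's centre on the block's top face, 44 mm above the bench (level with the fixture's rim). A bush fully home has its shoulder on this face, its own point 4 mm above this one. Sliding fit, no pressing; a small spiral search may be needed to find the entry.
- slim_block_hole1 (a point): Mouth of a round blind bore in the slim block, 27.2 mm in diameter, 20 mm deep, for one slim bush. Point: the bore's centre on the block's top face, 44 mm above the bench (level with the fixture's rim). A bush fully home has its shoulder on this face, its own point 4 mm above this one. Sliding fit, no pressing; a small spiral search may be needed to find the entry.
- fixture: Aluminium test fixture fixed to the bench, 190 mm (x) by 200 mm (y), 44 mm high, with two bore blocks side by side along y (either way round), two bores each, 68 mm apart along x; bores of the two blocks are 82 mm apart. Origin under its centre on the bench; x points from the hood's handle side (robot's side) to its hinge, y to the clamp's side, z up.
- caddy: Black plastic carrier block lying loose on the bench, 180 mm (x) by 160 mm (y), 18 mm high, about 900 g, with four square pockets, 38 mm wide and 12 mm deep (floor 6 mm above the bench), at x = +-45 mm, y = +-38 mm; the bushes stand loosely in them, either size in any pocket. Origin under its centre.
- hood (a joint): Angle of the clear hood (170 x 180 mm, 42 mm high when shut, so its top is 86 mm above the bench): 0 shut, growing as its front edge is raised, to 1.85 at the stop (leaning back a little past upright). A stiff hinge keeps it at any angle; raising it takes about 4 N at the bar.
- hood_bar (a point): Middle of the hood's handle: a round dark steel bar 12 mm in diameter and 90 mm long between its two arms, parallel to the hinge, held 45 mm in front of the hood's front wall. When the hood is shut it is 64 mm above the bench; it moves with the hood on a circle of 216 mm radius about the hinge line.
- hood_hinge (a point): Middle of the hood's hinge line, at the far side of the fixture 44 mm above the bench; the line runs along this point's y axis (along the fixture's y).
- clamp (a joint): Angle of the swing clamp, a flat steel arm 20 mm wide turning level about an upright post: 0 fully on (over the hood, along the fixture's -y), growing clockwise seen from above to 2.0 at the stop; at 1.57 it points along the fixture's -x, towards the robot, clear of the hood. Below about 1.1 it blocks the hood. Light friction; stays where it is left.
- clamp_knob (a point): Middle of the upright black knob on the clamp's arm: 18 mm in diameter, 32 mm tall, 65 mm from the pivot; the point is 112.5 mm above the bench, its top 128 mm.
- clamp_pivot (a point): Point on the upright axis about which the clamp turns, level with the knob's middle.
- spool_mid (a point): Blue plastic wire spool, 60 mm in diameter and 52 mm tall, standing on the bench; the point is at its centre. To be left alone.
- pliers_mid (a point): Pliers with orange handles lying on the bench, about 170 mm long and 12 mm high; the point is near their middle. To be left alone.

How it is judged:
By the outcome, as a careful person would: the job done as asked, in the order asked, and still so for the second after the job is handed in, with the robot touching nothing.
Of wide_a, wide_b, slim_a, slim_b only 3 to 4 are there at a start; the rules pass over those that are not, and their reading is None.
At some moment in a run one of caddy may be knocked a few centimetres aside while the robot is not near it.
It also fails if it takes over 208 s, if anything falls off the work surface, if the arm or the gripper's body presses on something with over 40 N, if the wrist force passes 120 N, or if a joint passes its speed limit or range.

## Working session

There is one attempt and no reset: what is moved stays moved. The work goes in short steps, Python scripts to look and compute and a tool call to move; the robot and the scene stay as the last step left them, time stands still between calls to the robot, and variables do not carry over. Pictures are saved under pics/ and viewed, at most 14 in all, crops included, and the job is handed in when it is done.

Besides the shell and the picture viewer there is one more tool, called after ">>>" by a JSON object that holds its "name" and its "arguments". apply_moves: Moves the arm, as the interface text tells. Its arguments: {"type":"object","properties":{"series":{"type":"array"},"grip_force":{"type":"number"}},"required":["series"]}

```bash
mkdir -p pics; cat > h.py <<'E'
import numpy as np, cv2
from rig import telemetry, get_image, env
def save(n,fn):
    im=get_image(n); cv2.imwrite('pics/'+fn,im['frame'][:,:,::-1]); 
    np.savez('pics/'+fn[:-4],**{k:v for k,v in im.items() if not isinstance(v,str)}); return im
def cloud(im):
    z=im['z_map']; h,w=z.shape; f=h/2/np.tan(np.radians(im['vertical_fov'])/2)
    u,v=np.meshgrid(np.arange(w),np.arange(h))
    p=np.stack([(u-im['cx'])/f*z,-(v-im['cy'])/f*z,-z],-1)
    P=p@np.array(im['attitude']).T+np.array(im['eye']); P[z==0]=np.nan
    return P
E
python3 - <<'E'
from h import *
for n in('scene','top'):
    im=save(n,n+'0.png'); print({k:(v if k not in('frame','z_map') else v.shape) for k,v in im.items()})
print(telemetry.observe(),env.pinch_z)
E
```

```text
{'frame': (420, 560, 3), 'z_map': (420, 560), 'vertical_fov': 47.725097698349806, 'cx': 277.572335972756, 'cy': 209.89584695567027, 'eye': array([ 1.33037098, -0.16906665,  0.9390677 ]), 'attitude': array([[ 0.25108527, -0.73004077,  0.63560731],
       [ 0.96786904,  0.18010564, -0.17547502],
       [ 0.01362746,  0.65924383,  0.75180573]])}
{'frame': (420, 560, 3), 'z_map': (420, 560), 'vertical_fov': 43.68358481160257, 'cx': 280.48404963200363, 'cy': 210.4348175285199, 'eye': array([0.49510017, 0.0261115 , 1.46110453]), 'attitude': array([[ 0.01539982,  0.99615312, -0.08626586],
       [-0.99987036,  0.01493644, -0.00601454],
       [-0.0047029 ,  0.0863473 ,  0.996254  ]])}
{'time_s': 0.1, 'q': array([-8.56169391e+01,  2.18380471e+01,  7.43792922e+01,  3.73995118e-04,
        8.38584420e+01, -1.23355205e+01]), 'qvel': array([-0.04549163, -0.16819689, -0.1139653 , -0.04341122, -0.06987512,
       -0.06315964]), 'joint_efforts': array([ 2.82191832e-03, -4.49224198e+01, -2.31655079e+01, -1.99048973e-04,
        3.67552871e-03,  4.82373309e-06]), 'position': array([ 0.15819838, -0.5264546 ,  0.20897153]), 'tool_rot': array([[ 9.57729467e-01,  2.87670398e-01, -9.46101767e-05],
       [ 2.87670269e-01, -9.57728602e-01,  1.31926002e-03],
       [ 2.88901182e-04, -1.29071073e-03, -9.99999125e-01]]), 'ft_force': array([ 0.11362599, -0.643148  , -0.39989738]), 'wrist_torque': array([0.00311877, 0.03358977, 0.01871853]), 'gripper_force': 0.0, 'grip_width': 0.08524057375826824} 0.0187
```

View pics/top0.png

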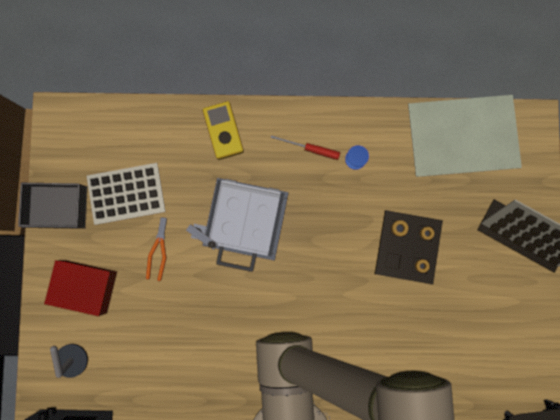

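View pics/scene0.png

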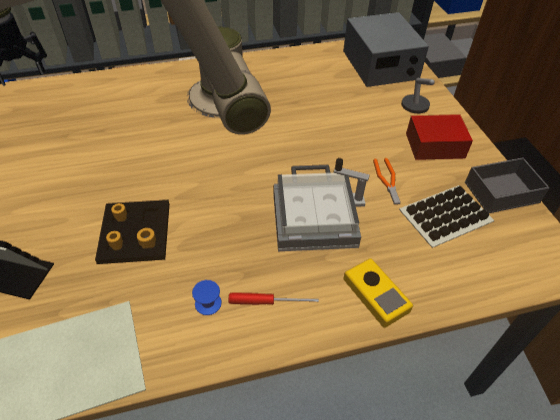

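The top picture shows the fixture around (247,220) with its bar at (237,262) and the clamp knob at (212,243). The caddy is at (409,247) with three bushes, at (400,228), (428,233) and (423,266). The spool is at (357,157) and the pliers at (158,250).

```bash
python3 - <<'E'
from h import *
d=dict(np.load('pics/top0.npz')); P=cloud(d); F=d['frame']
a=cv2.resize(F[165:285,175:300],None,fx=5,fy=5,interpolation=cv2.INTER_CUBIC)
b=cv2.resize(F[200:290,365:450],None,fx=5,fy=5,interpolation=cv2.INTER_CUBIC)
c=np.zeros((600,1060,3),np.uint8); c[:a.shape[0],:a.shape[1]]=a; c[:b.shape[0],630:630+b.shape[1]]=b
cv2.imwrite('pics/crop.png',cv2.resize(c[:,:,::-1],(795,450)))
Z=P[...,2]
print(np.round(Z[250:272:3,215:262:4]*1000).astype(int))
print('clamp');print(np.round(Z[222:252:2,182:222:2]*1000).astype(int))
print('caddy')
m=(Z>0.035)&(Z<0.06); m[:, :380]=0; m[:,445:]=0; m[:210]=0;m[285:]=0
n,l,s,ce=cv2.connectedComponentsWithStats(m.astype(np.uint8))
for i in range(1,n):
    if s[i,4]<15: continue
    q=P[l==i]; (x,y),r=cv2.minEnclosingCircle(q[:,:2].astype(np.float32)*1000); print(ce[i],s[i,4],x,y,r,np.median(q[:,2]),q[:,:2].mean(0))
m=(Z>0.012)&(Z<0.025); m[:, :365]=0; m[:,450:]=0; m[:200]=0;m[290:]=0
q=P[m|0][:,:2].astype(np.float32)*1000; print(cv2.minAreaRect(q))
m=(Z>0.075)&(Z<0.095); m[:, :200]=0; m[:,300:]=0;m[:170]=0;m[270:]=0
q=P[m][:,:2].astype(np.float32)*1000; print(len(q),np.median(P[m][:,2]),cv2.minAreaRect(q))
for lo,hi in((.115,.14),(.09,.112)):
    m=(Z>lo)&(Z<hi); m[:, :170]=0; m[:,300:]=0;m[:170]=0;m[280:]=0
    n,l,s,ce=cv2.connectedComponentsWithStats(m.astype(np.uint8))
    for i in range(1,n): print(lo,ce[i],s[i,4],P[l==i].mean(0))
E
```

```text
[[                   0                   71                   -2
                    42                   49                   46
                    44                   89                   83
                    85                   83                   81]
 [                  -1                   67                   -1
                     4                    2                    0
                    50                   40                   45
                    45 -9223372036854775808                   86]
 [                  -1                   70                   -3
                     0                    0                    1
                     3                    4                    4
                     1                   65                   48]
 [                   4                   67                   -1
                     4                    3                    6
                    -2                    3                    2
                    68                   69                    4]
 [                   2                   67             
[... 7569 characters left out ...]
9960938 -288.4368591308594 21.572526931762695 0.046608555610724745 [ 0.57482778 -0.28730955]
[426.91743119 232.99082569] 109 563.00634765625 -362.29742431640625 17.370359420776367 0.045825953238280315 [ 0.56252427 -0.3613973 ]
[422.11650485 265.53398058] 103 475.45843505859375 -348.5594482421875 17.352319717407227 0.045323580961863286 [ 0.47494669 -0.34785411]<stdin>:8: RuntimeWarning: invalid value encountered in cast
<stdin>:9: RuntimeWarning: invalid value encountered in cast
Traceback (most recent call last):
cv2.error: OpenCV(4.12.0) /io/opencv/modules/imgproc/src/convhull.cpp:143: error: (-215:Assertion failed) total >= 0 && (depth == CV_32F || depth == CV_32S) in function 'convexHull'
```

View pics/crop.png

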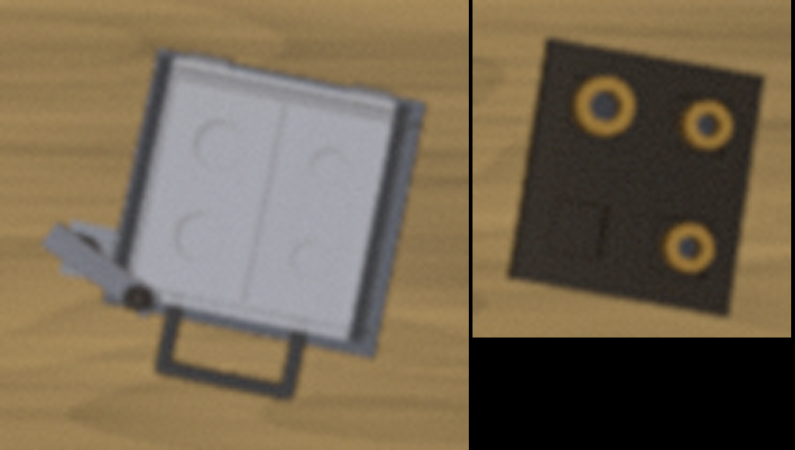

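The crop shows one wide bush at the caddy's upper left and two slim ones on its right. The wide block is the left (+y) one. The clamp arm is only partly on, with its knob near the hood's front left corner.

```bash
cat >> h.py <<'E'
def sel(P,lo,hi,u0,u1,v0,v1):
    Z=P[...,2]; m=np.zeros(Z.shape,bool); m[v0:v1,u0:u1]=((Z>lo)&(Z<hi))[v0:v1,u0:u1]; return m
def rect(P,m):
    k=cv2.connectedComponentsWithStats(m.astype(np.uint8)); i=1+np.argmax(k[2][1:,4]); 
    q=(P[k[1]==i][:,:2]*1000).astype(np.float32); return len(q),np.round(q.mean(0),1),cv2.minAreaRect(q)
E
python3 - <<'E'
from h import *
d=dict(np.load('pics/top0.npz')); P=cloud(d)
print('caddy',rect(P,sel(P,.01,.026,365,450,200,290)))
print('hood',rect(P,sel(P,.078,.092,200,300,170,270)))
print('bar',rect(P,sel(P,.058,.078,210,265,240,275)))
print('fix+hood',rect(P,sel(P,.03,.092,200,300,170,270)))
print('arm',rect(P,sel(P,.0915,.108,180,225,220,252)))
print('knob',rect(P,sel(P,.115,.14,180,225,220,252)))
# back/sides: bar only row far from arms: points
m=sel(P,.058,.078,215,262,240,275); q=P[m]; print(np.round(q[q[:,0]<np.percentile(q[:,0],70)].mean(0),3))
E
```

```text
caddy (3058, array([ 524. , -318.3], dtype=float32), ((525.4283447265625, -319.54449462890625), (162.54002380371094, 180.7677459716797), 80.57247924804688))
hood (4181, array([594.6, 129.1], dtype=float32), ((594.835693359375, 130.45480346679688), (180.6753387451172, 170.59002685546875), 79.23210144042969))
bar (305, array([477.7, 152.1], dtype=float32), ((485.7751770019531, 150.76416015625), (101.86219024658203, 50.69828796386719), 79.27262878417969))
fix+hood (5133, array([586.9, 126.3], dtype=float32), ((575.261474609375, 134.06085205078125), (200.4100799560547, 232.74034118652344), 79.31739807128906))
arm (222, array([545.3, 243.7], dtype=float32), ((541.4088745117188, 238.72967529296875), (91.61775970458984, 22.686216354370117), 58.2834587097168))
knob (42, array([521.8, 209.5], dtype=float32), ((522.2774047851562, 209.54949951171875), (15.26842212677002, 15.755290031433105), 1.603192925453186))
[0.469 0.147 0.069]
```

```bash
cat >> h.py <<'E'
from scipy.spatial.transform import Rotation as Ro, Slerp
YAW=-10.75; ex=np.array([np.cos(np.radians(YAW)),np.sin(np.radians(YAW)),0]); ey=np.array([-ex[1],ex[0],0]); ez=np.array([0,0,1.])
def down(yaw,tilt=0,axis=None):
    a=np.radians(yaw); R=np.array([[np.cos(a),np.sin(a),0],[np.sin(a),-np.cos(a),0],[0,0,-1.]])
    if axis is not None: R=Ro.from_rotvec(np.radians(tilt)*np.asarray(axis)).as_matrix()@R
    return R
def rows(wps,start=None):
    """wps: list of (pos_mm, R, n_rows, opening)"""
    s=telemetry.observe(); p,R=(np.array(s['position'])*1000,np.array(s['tool_rot'])) if start is None else start
    out=[]
    for tp,tR,n,o in wps:
        tp=np.array(tp,float); p0=p.copy(); sl=Slerp([0,1],Ro.from_matrix([R,tR]))
        for k in range(1,n+1):
            gp=p0+(tp-p0)*k/n; gR=sl(k/n).as_matrix()
            d=np.round(R.T@(gp-p)*2)/2; r=np.round(Ro.from_matrix(R.T@gR).as_rotvec(degrees=True)*2)/2
            out.append([*(d+0).tolist(),*(r+0).tolist(),o]); p=p+R@d; R=R@Ro.from_rotvec(r,degrees=True).as_matrix()
    for i in range(0,len(out),12): print('['+','.join('['+','.join('%g'%v for v in r)+']' for r in out[i:i+12])+']')
    print('end',np.round(p,1)); return p,R
E
python3 - <<'E'
from h import *
R=down(58.3)
rows([((522,209.5,190),R,15,1),((522,209.5,170),R,2,.4)])
E
```

```text
[[37.5,-40,1.5,0,0,-3,1],[39,-38,1,0,0,-2.5,1],[41,-36.5,1.5,0,0,-3,1],[43,-34,1.5,0,0,-2.5,1],[44.5,-32,1,0,0,-3,1],[46,-29.5,1.5,0,0,-2.5,1],[47,-28,1.5,0,0,-3,1],[48.5,-25.5,1,0,0,-2.5,1],[49.5,-23,1.5,0,0,-3,1],[51,-20.5,1.5,0,0,-2.5,1],[51.5,-18,1,0,0,-3,1],[52.5,-15.5,1.5,0,0,-3,1]]
[[53,-13,1.5,0,0,-2.5,1],[54,-10.5,1,0,0,-3,1],[54,-7.5,1.5,0,0,-2.5,1],[0,0,10,0,0,0,0.4],[0,0,10,0,0,0,0.4]]
end [521.9 209.5 169.9]
```

>>> {"name": "apply_moves", "arguments": {"series": [[37.5,-40,1.5,0,0,-3,1],[39,-38,1,0,0,-2.5,1],[41,-36.5,1.5,0,0,-3,1],[43,-34,1.5,0,0,-2.5,1],[44.5,-32,1,0,0,-3,1],[46,-29.5,1.5,0,0,-2.5,1],[47,-28,1.5,0,0,-3,1],[48.5,-25.5,1,0,0,-2.5,1],[49.5,-23,1.5,0,0,-3,1],[51,-20.5,1.5,0,0,-2.5,1],[51.5,-18,1,0,0,-3,1],[52.5,-15.5,1.5,0,0,-3,1]], "grip_force": 25}}

```text
time_s: 1.6
position: [0.4499, 0.0638, 0.1934]
tool_rot: [[0.638, 0.77, -0.0], [0.77, -0.638, -0.0], [-0.0, 0.0, -1.0]]
ft_force: [1.1, -1.3, -0.4]
grip_width: 0.085
gripper_force: 0.0
```

>>> {"name": "apply_moves", "arguments": {"series": [[53,-13,1.5,0,0,-2.5,1],[54,-10.5,1,0,0,-3,1],[54,-7.5,1.5,0,0,-2.5,1],[0,0,10,0,0,0,0.5],[0,0,10,0,0,0,0.5],[0,0,0,0,0,0,0.5],[0,0,0,0,0,0,0.5]]}}

```text
time_s: 2.48
position: [0.5219, 0.2084, 0.17]
tool_rot: [[0.528, 0.849, 0.0], [0.849, -0.528, 0.0], [0.0, 0.0, -1.0]]
ft_force: [0.2, -0.8, -0.0]
grip_width: 0.0425
gripper_force: 0.0
```

```bash
python3 - <<'E'
from h import *
s=telemetry.observe(); print(s['time_s'],s['position'],s['q'],s['grip_width'],s['ft_force'])
R=down(58.3)
st=rows([((522,209.5,103),R,4,.5),((522,209.5,103),R,4,0)])
piv=np.array([556,264.8]); w=[]
for t in np.linspace(20.9,105,11)[1:]:
    al=np.radians(-100.8-t); w.append(((*(piv+65*np.array([np.cos(al),np.sin(al)])),103),down(np.degrees(al)+180),1,0))
st=rows(w,st)
E
```

```text
2.475 [0.52191074 0.20839647 0.1699592 ] [ 9.69912451e+00  2.47667522e+01  7.63206923e+01 -2.27880161e-03
  7.88898611e+01  4.15550705e+01] 0.042494282377029485 [ 0.1856815  -0.83298845 -0.00759739]
[[0,0,16.5,0,0,0,0.5],[0.5,-0.5,17,0,0,0,0.5],[0,0,16.5,0,0,0,0.5],[0.5,0,17,0,0,0,0.5],[0,0,0,0,0,0,0],[0,0,0,0,0,0,0],[0,0,0,0,0,0,0],[0,0,0,0,0,0,0]]
end [522.  209.5 103. ]
[[0.5,-9.5,0,0,0,8.5,0],[0.5,-9.5,0,0,0,8,0],[1,-9.5,0,0,0,8.5,0],[0.5,-9.5,0,0,0,8.5,0],[0.5,-9.5,0,0,0,8.5,0],[1,-10,0,0,0,8.5,0],[0.5,-9,0,0,0,8,0],[1,-10,0,0,0,8.5,0],[0.5,-9,0,0,0,8.5,0],[0.5,-9.5,0,0,0,8.5,0]]
end [497.2 292.9 103. ]
```

>>> {"name": "apply_moves", "arguments": {"series": [[0,0,16.5,0,0,0,0.5],[0.5,-0.5,17,0,0,0,0.5],[0,0,16.5,0,0,0,0.5],[0.5,0,17,0,0,0,0.5],[0,0,0,0,0,0,0.1],[0,0,0,0,0,0,0.1],[0,0,0,0,0,0,0.1],[0,0,0,0,0,0,0.1]]}}

```text
time_s: 3.48
position: [0.5221, 0.21, 0.103]
tool_rot: [[0.527, 0.85, 0.0], [0.85, -0.527, -0.0], [-0.0, 0.001, -1.0]]
ft_force: [-1.4, -3.1, 1.8]
grip_width: 0.0156
gripper_force: 24.8
```

>>> {"name": "apply_moves", "arguments": {"series": [[0.5,-9.5,0,0,0,8.5,0.1],[0.5,-9.5,0,0,0,8,0.1],[1,-9.5,0,0,0,8.5,0.1],[0.5,-9.5,0,0,0,8.5,0.1],[0.5,-9.5,0,0,0,8.5,0.1],[1,-10,0,0,0,8.5,0.1],[0.5,-9,0,0,0,8,0.1],[1,-10,0,0,0,8.5,0.1],[0.5,-9,0,0,0,8.5,0.1],[0.5,-9.5,0,0,0,8.5,0.1],[0,0,0,0,0,0,0.1]]}}

```text
time_s: 4.85
position: [0.4989, 0.2938, 0.1031]
tool_rot: [[0.9, -0.436, 0.004], [-0.436, -0.9, 0.0], [0.004, -0.002, -1.0]]
ft_force: [5.5, -3.5, -1.4]
grip_width: 0.0154
gripper_force: 24.6
```

```bash
python3 - <<'E'
from h import *
s=telemetry.observe(); R0=np.array(s['tool_rot']);p=s['position']*1000
R=down(90+YAW)
st=rows([((p[0],p[1],p[2]+30),R0,2,.5),((p[0],p[1],p[2]+65),R0,2,.5),((467,154.5,150),R,12,.47),((467,154.5,52),R,6,.47)])
E
```

```text
[[0,0,-15,0,0,0,0.5],[0,0,-15,0,0,0,0.5],[0,0,-17.5,0,0,0,0.5],[0,0,-17.5,0,0,0,0.5],[2.5,11.5,1.5,0,0,-9,0.47],[1,12,1.5,0,0,-8.5,0.47],[-1,12,1.5,0,0,-9,0.47],[-2.5,11.5,1.5,0,0,-8.5,0.47],[-4.5,11,1.5,0,0,-9,0.47],[-6,10,1.5,0,0,-8.5,0.47],[-8,9.5,1.5,0,0,-9,0.47],[-8.5,8,1.5,0,0,-8.5,0.47]]
[[-10,6,1.5,0,0,-9,0.47],[-11,5,1.5,0,0,-8.5,0.47],[-11.5,3.5,1.5,0,0,-9,0.47],[-12,1,1.5,0,0,-8.5,0.47],[0,0,16.5,0,0,0,0.47],[0,0,16,0,0,0,0.47],[0,0,16.5,0,0,0,0.47],[0,0,16.5,0,0,0,0.47],[0,0,16,0,0,0,0.47],[0,-0.5,16.5,0,0,0,0.47]]
end [466.8 154.5  52. ]
```

Opening first without lifting, then up.

>>> {"name": "apply_moves", "arguments": {"series": [[0,0,0,0,0,0,0.5],[0,0,0,0,0,0,0.5],[0,0,-30,0,0,0,0.5],[0,0,-35,0,0,0,0.5],[2.5,11.5,1.5,0,0,-9,0.47],[1,12,1.5,0,0,-8.5,0.47],[-1,12,1.5,0,0,-9,0.47],[-2.5,11.5,1.5,0,0,-8.5,0.47],[-4.5,11,1.5,0,0,-9,0.47],[-6,10,1.5,0,0,-8.5,0.47],[-8,9.5,1.5,0,0,-9,0.47],[-8.5,8,1.5,0,0,-8.5,0.47]]}}

```text
time_s: 6.35
position: [0.4761, 0.2005, 0.1557]
tool_rot: [[0.713, 0.701, 0.0], [0.701, -0.713, 0.0], [0.0, -0.0, -1.0]]
ft_force: [-0.4, -0.3, -0.1]
grip_width: 0.0401
gripper_force: 0.0
```

>>> {"name": "apply_moves", "arguments": {"series": [[-10,6,1.5,0,0,-9,0.47],[-11,5,1.5,0,0,-8.5,0.47],[-11.5,3.5,1.5,0,0,-9,0.47],[-12,1,1.5,0,0,-8.5,0.47],[0,0,16.5,0,0,0,0.47],[0,0,0,0,0,0,0.47]]}}

```text
time_s: 7.1
position: [0.4648, 0.1542, 0.1325]
tool_rot: [[0.187, 0.982, -0.002], [0.982, -0.187, 0.0], [-0.0, -0.002, -1.0]]
ft_force: [-0.0, 0.3, 0.9]
grip_width: 0.0398
gripper_force: 0.0
```

```bash
python3 - <<'E'
from h import *
s=telemetry.observe(); print(s['position'],s['grip_width'],s['q'])
im=save('scene','s1.png'); P=cloud(im); F=im['frame']
cv2.imwrite('pics/s1c.png',cv2.resize(F[100:290,200:440],None,fx=3,fy=3)[:,:,::-1])
R=down(90+YAW)
st=rows([((467,154.5,52),R,6,.47)])
E
```

```text
[0.46480336 0.15416144 0.13253462] 0.03982296454428536 [4.45768200e+00 2.02177715e+01 9.08608757e+01 1.52250191e-02
 6.90280469e+01 1.52510999e+01]
[[0,0.5,13.5,0,0,0,0.47],[0,0,13.5,0,0,0,0.47],[0.5,0.5,13.5,0,0,0,0.47],[0,0,13.5,0,0,0,0.47],[0,0.5,13.5,0,0,0,0.47],[0,0,13.5,0,0,0,0.47]]
end [466.8 154.5  52.1]
```

View pics/s1c.png

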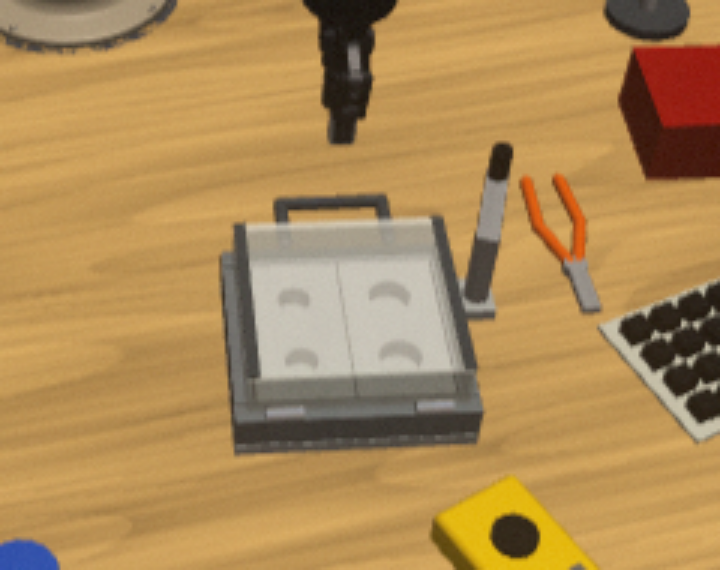

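The clamp now points towards the robot, with its knob at (500,160) in the crop. The gripper is above the bar at (330,205).

>>> {"name": "apply_moves", "arguments": {"series": [[0,0.5,13.5,0,0,0,0.47],[0,0,13.5,0,0,0,0.47],[0.5,0.5,13.5,0,0,0,0.47],[0,0,13.5,0,0,0,0.47],[0,0.5,13.5,0,0,0,0.47],[0,0,13.5,0,0,0,0.47],[0,0,0,0,0,0,0.05],[0,0,0,0,0,0,0.05],[0,0,0,0,0,0,0.05],[0,0,0,0,0,0,0.05]], "grip_force": 40}}

```text
time_s: 8.4
position: [0.4672, 0.1544, 0.0524]
tool_rot: [[0.187, 0.982, 0.001], [0.982, -0.187, 0.0], [0.0, 0.001, -1.0]]
ft_force: [0.8, -0.4, -0.7]
grip_width: 0.0045
gripper_force: 0.0
```

```bash
python3 - <<'E'
from h import *
s=telemetry.observe(); p=s['position']*1000; print(p,s['grip_width'],s['ft_force'])
# bar is taken at depth b behind TCP (along tool z); 
H=np.array([678.3,114.5,44.]); a0=np.arctan2(20,215)
off=64-p[2]  # bar behind TCP
lat=p-0; b0=H+216*(-ex*np.cos(a0)+ez*np.sin(a0)); print('bar0',b0,'off',off); c=p-(b0-np.array([0,0,off])); print('corr',c)
w=[]
N=26
for k in range(1,N+1):
    th=1.75*k/N; b=H+216*(-ex*np.cos(a0+th)+ez*np.sin(a0+th))
    tilt=-30*k/N
    R=down(90+YAW,tilt,ey)
    w.append((b+R[:,2]*off+np.array([c[0],c[1],0])*(1),R,1,.05))
st=rows(w); print(st[1][:,2]@ex)
E
```

```text
[467.15768335 154.42786199  52.37473805] 0.004506038054788945 [ 0.77267713 -0.35378108 -0.69819198]
bar0 [467.00295598 154.61599724  64.00664769] off 11.625261950449662
corr [ 0.15472738 -0.18813525 -0.00664769]
[[0,2,-14.5,-1,0,0,0.05],[0,3.5,-14,-1.5,0,0,0.05],[0,4.5,-14,-1,0,0,0.05],[0,5.5,-13.5,-1,0,0,0.05],[0,7,-13,-1,0,0,0.05],[0,8,-12,-1.5,0,0,0.05],[0,9,-11.5,-1,0,0,0.05],[0,10,-11,-1,0,0,0.05],[0,11,-10,-1.5,0,0,0.05],[0,12,-8.5,-1,0,0,0.05],[0,12.5,-8,-1,0,0,0.05],[0,13,-7,-1.5,0,0,0.05]]
[[0,13.5,-5.5,-1,0,0,0.05],[0,14,-4.5,-1,0,0,0.05],[0,14.5,-3,-1.5,0,0,0.05],[0,14.5,-2,-1,0,0,0.05],[0,15,-0.5,-1,0,0,0.05],[0,14.5,0.5,-1,0,0,0.05],[0,15,2,-1.5,0,0,0.05],[0,14.5,3,-1,0,0,0.05],[0,14,4.5,-1,0,0,0.05],[0,13.5,5.5,-1.5,0,0,0.05],[0,13,6.5,-1,0,0,0.05],[0,12.5,8,-1,0,0,0.05]]
[[0,12,9,-1.5,0,0,0.05],[0,11,9.5,-1,0,0,0.05]]
end [741.2 102.2 242.1]
0.5006398120746157
```

```bash
python3 - <<'E'
from h import *
im=save('scene','s2.png'); P=cloud(im); F=im['frame']; A=cv2.resize(F[130:240,240:380],None,fx=4,fy=4,interpolation=cv2.INTER_CUBIC)
im=save('top','t2.png'); Q=cloud(im); F=im['frame']; B=cv2.resize(F[220:290,210:275],None,fx=4,fy=4,interpolation=cv2.INTER_CUBIC)
c=np.zeros((440,560+260,3),np.uint8); c[:,:560]=A; c[:280,560:]=B
cv2.imwrite('pics/s2c.png',cv2.resize(c,(795,427))[:,:,::-1])
E
```

```text
(no output)
```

View pics/s2c.png

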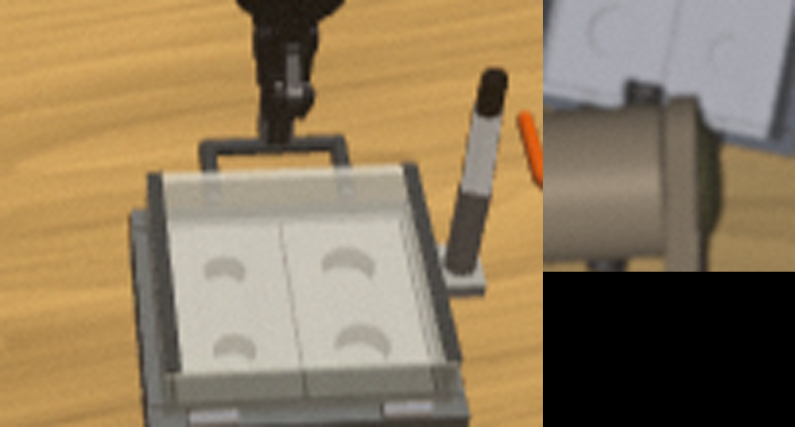

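```bash
python3 - <<'E'
from h import *
for f in('scene0','s1','s2','top0'):
    d=dict(np.load(f'pics/{f}.npz')); P=cloud(d)
    q=P.reshape(-1,3); q=q[~np.isnan(q[:,0])]*1000
    c0=np.array([467,154.6,0]); l=np.stack([(q-c0)@ex,(q-c0)@ey,q[:,2]],1)
    m=(abs(l[:,1])<38)&(abs(l[:,0])<38)&(l[:,2]>54)&(l[:,2]<80)
    if f=='s2': m&=(abs(l[:,1])>20)
    print(f,m.sum(),np.round(np.median(l[m],0),1),np.percentile(l[m],[5,95],0).round(1).tolist())
E
```

```text
scene0 126 [ 0.7 -3.5 69.2] [[-6.0, -33.5, 62.6], [4.3, 33.5, 72.9]]
s1 128 [ 0.3 -3.8 68.7] [[-6.3, -33.4, 63.7], [4.5, 33.4, 72.7]]
s2 59 [  0.5 -22.   69. ] [[-6.5, -35.5, 62.8], [4.0, 36.5, 71.3]]
top0 131 [-0.2  0.4 68.6] [[-5.7, -34.0, 63.6], [5.2, 34.9, 73.6]]
```

```bash
python3 - <<'E'
from h import *
for f in('s1','s2'):
    d=dict(np.load(f'pics/{f}.npz')); P=cloud(d)
    c0=np.array([467,154.6,0]); q=P*1000-c0; l=np.stack([q@ex,q@ey,q[...,2]],-1)
    m=(abs(l[...,1])<25)&(abs(l[...,0])<60)&(l[...,2]>54)&(l[...,2]<230)
    L=l[m]
    for z in range(55,230,10):
        k=L[(L[:,2]>=z)&(L[:,2]<z+10)]
        if len(k): print(f,z,len(k),'x',np.percentile(k[:,0],[5,50,95]).round(),'y',np.percentile(k[:,1],[5,50,95]).round())
E
```

```text
s1 55 12 x [-1.  1.  4.] y [-19.  -2.  19.]
s1 65 71 x [-6.  0.  5.] y [-23.  -2.  23.]
s1 75 12 x [38. 48. 59.] y [-21. -11.  23.]
s1 85 87 x [42. 51. 58.] y [-22.  -1.  22.]
s1 155 17 x [-24.  23.  27.] y [-10.  -4.  10.]
s1 165 40 x [-28.  26.  33.] y [-10.  -5.  10.]
s1 175 29 x [-23.  28.  33.] y [-9. -4. 11.]
s1 185 12 x [-25.  32.  34.] y [-7.  0.  7.]
s1 195 14 x [-33.  31.  48.] y [-12.  -4.   8.]
s1 205 45 x [27. 48. 51.] y [-12.  -1.  10.]
s1 215 30 x [-23.  41.  56.] y [-16. -10.  11.]
s1 225 29 x [-22.  55.  59.] y [-16.  -8.  12.]
s2 55 15 x [-2.  1.  2.] y [-23.  -6.  19.]
s2 65 50 x [-6.  0.  6.] y [-23.  -9.  23.]
s2 75 30 x [-0. 26. 57.] y [-17.  -1.  20.]
s2 85 108 x [10. 49. 59.] y [-22.  -2.  22.]
s2 95 22 x [ 6. 14. 17.] y [-9.  0. 12.]
s2 105 7 x [ 4. 14. 19.] y [-10.  -3.   7.]
s2 115 11 x [ 5. 29. 33.] y [-11.  -6.  11.]
s2 125 16 x [14. 31. 39.] y [-11.  -8.  11.]
s2 135 28 x [11. 17. 49.] y [-15.  -7.  15.]
s2 145 36 x [-14.  18.  55.] y [-15. -11.  16.]
s2 155 34 x [16. 28. 60.] y [-13.  -7.  17.]
s2 165 67 x [-9. 46. 60.] y [-17.  -3.  16.]
s2 175 68 x [14. 37. 48.] y [-17.  -1.  19.]
s2 185 37 x [27. 38. 42.] y [-10.  -1.  11.]
s2 195 31 x [33. 37. 40.] y [-9.  1. 10.]
s2 205 68 x [29. 35. 39.] y [-21.  -0.  22.]
s2 215 74 x [29. 35. 39.] y [-23.  -3.  22.]
s2 225 36 x [29. 35. 39.] y [-22.  -0.  17.]
```

```bash
python3 - <<'E'
from h import *
d=dict(np.load('pics/s1.npz')); c0=np.array([467,154.6,0])
f=210/np.tan(np.radians(d['vertical_fov'])/2)
s=telemetry.observe()
def proj(X,d):
    p=(X/1000-d['eye'])@d['attitude']; return d['cx']+f*p[0]/-p[2], d['cy']-f*p[1]/-p[2]
for lx in(-22,22):
  for z in (130,135,140,145,150,155,160): print(lx,z,np.round(proj(c0+lx*ex+ez*z,d),1))
P=cloud(d)*1000
for v in range(136,160,2): print(v,[ '%d/%d'%((P[v,u]-c0)@ex,P[v,u,2]) if P[v,u,0]==P[v,u,0] else 'nan' for u in range(306,324,2)])
E
```

```text
-22 130 [310.  143.5]
-22 135 [310.2 142. ]
-22 140 [310.3 140.5]
-22 145 [310.4 139. ]
-22 150 [310.5 137.5]
-22 155 [310.7 136. ]
-22 160 [310.8 134.5]
22 130 [312. 155.]
22 135 [312.1 153.5]
22 140 [312.2 152. ]
22 145 [312.4 150.5]
22 150 [312.5 149. ]
22 155 [312.7 147.5]
22 160 [312.8 146. ]
136 ['-206/0', '-201/3', '43/210', '52/217', '47/213', '47/213', '48/213', '56/220', '-199/4']
138 ['-193/3', '-196/0', '22/186', '49/209', '50/209', '47/207', '49/208', '49/208', '-196/-1']
140 ['-191/-3', '-184/2', '24/181', '32/188', '32/187', '31/187', '24/180', '-181/4', '-187/-1']
142 ['-171/6', '-175/3', '24/175', '33/183', '26/176', '29/178', '22/172', '-176/0', '-174/1']
144 ['-166/2', '-167/2', '22/167', '32/175', '26/170', '32/174', '-168/0', '-170/-1', '-167/0']
146 ['-159/1', '-157/2', '23/161', '33/170', '28/165', '32/168', '-160/-1', '-157/1', '-161/-3']
148 ['-149/2', '-149/2', '-152/0', '-154/-3', '-147/2', '-146/3', '-146/3', '-148/1', '-148/0']
150 ['-140/2', '-142/0', '-139/2', '-140/1', '-141/0', '-141/0', '-137/3', '-138/1', '-142/-1']
152 ['-133/1', '-131/2', '-135/-1', '-130/2', '-131/1', '-128/4', '-132/0', '-132/0', '-128/3']
154 ['-127/-1', '-126/0', '-119/4', '-122/1', '-118/5', '-119/4', '-124/0', '-125/-1', '-121/1']
156 ['-115/1', '-112/4', '-118/-1', '-115/0', '-117/-1', '-111/3', '-115/0', '-117/-2', '-110/4']
158 ['-105/2', '-109/-1', '-107/0', '-105/1', '-106/0', '-105/1', '-104/1', '-103/2', '-106/0']
```

>>> {"name": "apply_moves", "arguments": {"series": [[0,0,-20,0,0,0,0.47],[0,0,0,0,0,0,0.47],[0,0,0,0,0,0,0.47],[0,0,10,0,0,0,0.47],[0,0,10,0,0,0,0.47],[0,0,10,0,0,0,0.47],[0,0,8,0,0,0,0.47],[0,0,0,0,0,0,0.47]]}}

```text
time_s: 9.5
position: [0.4667, 0.1543, 0.0333]
tool_rot: [[0.187, 0.982, -0.001], [0.982, -0.187, -0.0], [-0.0, -0.001, -1.0]]
ft_force: [-0.2, 0.1, 0.4]
grip_width: 0.0397
gripper_force: 0.0
```

```bash
python3 - <<'E'
from h import *
s=telemetry.observe(); print(s['position'])
d=save('scene','s3.png'); P=cloud(d)*1000; F=d['frame']
c0=np.array([467,154.6,0]); q=P-c0; l=np.stack([q@ex,q@ey,q[...,2]],-1)
for v in range(160,190,2): print(v,[ '%d/%d'%(l[v,u,0],l[v,u,2]) if P[v,u,0]==P[v,u,0] else 'nan' for u in range(300,324,3)])
cv2.imwrite('pics/s3c.png',cv2.resize(F[130:200,270:350],None,fx=8,fy=8,interpolation=cv2.INTER_CUBIC)[:,:,::-1])
E
```

```text
[0.46667032 0.15434949 0.0333341 ]
160 ['-97/3', '-96/3', '-20/74', '29/120', '65/153', '67/154', '67/154', '-99/-1']
162 ['-91/0', '-90/1', '-19/67', '48/130', '61/142', '62/143', '67/147', '-87/1']
164 ['-82/1', '-81/1', '-21/58', '51/126', '60/134', '61/135', '57/131', '-79/1']
166 ['-4/68', '-1/70', '0/71', '56/124', '55/123', '45/113', '57/124', '1/70']
168 ['5/69', '0/64', '4/68', '53/115', '49/110', '49/111', '53/114', '5/67']
170 ['-59/0', '-59/0', '-57/0', '26/82', '28/83', '27/81', '-57/0', '-50/5']
172 ['-48/2', '-50/0', '-51/0', '31/80', '32/80', '27/74', '-49/0', '-46/1']
174 ['44/86', '46/88', '44/85', '48/89', '48/88', '47/87', '44/84', '50/89']
176 ['47/82', '53/88', '54/88', '52/86', '54/87', '55/88', '54/86', '53/85']
178 ['56/84', '62/89', '59/86', '59/85', '66/92', '59/85', '60/85', '63/88']
180 ['67/87', '65/85', '66/86', '68/87', '67/86', '68/87', '69/87', '69/87']
182 ['71/84', '73/86', '75/87', '70/82', '73/85', '74/85', '73/84', '74/84']
184 ['80/86', '81/87', '78/84', '80/85', '79/84', '82/86', '82/86', '85/88']
186 ['88/88', '88/87', '86/85', '90/88', '89/87', '89/87', '89/86', '91/88']
188 ['95/87', '93/85', '94/85', '95/87', '98/89', '96/86', '96/86', '97/87']
```

View pics/s3c.png

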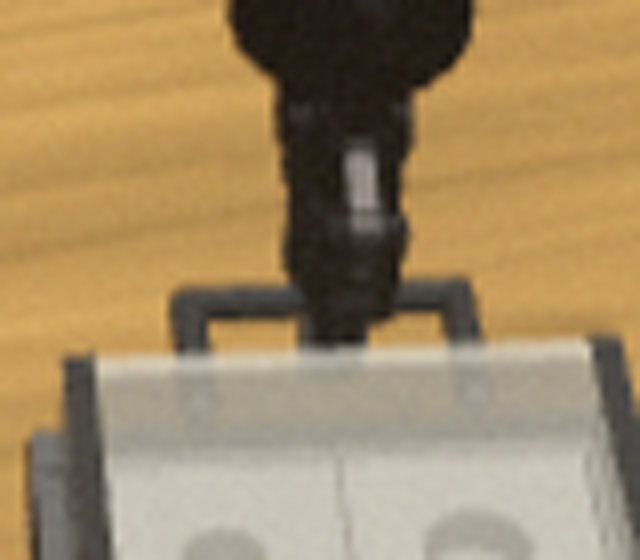

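A finger now stands in front of the bar, at (335,320) in the crop, so the real tips sit roughly 20 mm behind the stated TCP. I'll close the grip.

>>> {"name": "apply_moves", "arguments": {"series": [[0,0,0,0,0,0,0.05],[0,0,0,0,0,0,0.05],[0,0,0,0,0,0,0.05],[0,0,0,0,0,0,0.05]], "grip_force": 40}}

```text
time_s: 10.05
position: [0.4641, 0.1549, 0.0342]
tool_rot: [[0.187, 0.982, -0.006], [0.982, -0.187, 0.001], [-0.0, -0.006, -1.0]]
ft_force: [-10.1, 2.6, 9.6]
grip_width: 0.0103
gripper_force: 39.1
```

```bash
cat > hood.py <<'E'
from h import *
import sys
t0,t1,i0,i1,N=map(float,sys.argv[1:6]); N=int(N)
s=telemetry.observe(); p=s['position']*1000; R0=np.array(s['tool_rot']); print(p,s['grip_width'],s['ft_force'])
H=np.array([678.3,114.5,44.]); a0=np.arctan2(20,215)
bar=lambda th: H+216*(-ex*np.cos(a0+th)+ez*np.sin(a0+th))
off=-(bar(t0)-p)@R0[:,2]*-1; off=(p-bar(t0))@R0[:,2]; print('off',off,'lat',((p-bar(t0))-off*R0[:,2])@np.c_[ex,ey,ez])
lat=R0.T@((p-bar(t0))-off*R0[:,2]); w=[]
for k in range(1,N+1):
    th=t0+(t1-t0)*k/N; R=down(90+YAW,-(i0+(i1-i0)*k/N),ey)
    w.append((bar(th)+R[:,2]*off+R@lat,R,1,.05))
rows(w)
E
python3 hood.py 0 1.75 0 30 26
```

```text
[464.08598014 154.93376704  34.24622133] 0.01033463638388876 [-10.05541613   2.61069051   9.5745888 ]
off 29.7770647428713 lat [-2.75167009 -0.21718576  0.01612995]
[[0,2.5,-14.5,-1.5,0,0,0.05],[0,3.5,-14,-1,0,0,0.05],[0,5,-14,-1.5,0,0,0.05],[0,6,-13,-1,0,0,0.05],[0,7.5,-13,-1,0,0,0.05],[0,8.5,-12.5,-1.5,0,0,0.05],[0,9.5,-11.5,-1,0,0,0.05],[0,10,-10.5,-1,0,0,0.05],[0,11.5,-10,-1,0,0,0.05],[0,12,-8.5,-1.5,0,0,0.05],[0,13,-8,-1,0,0,0.05],[0,13.5,-6.5,-1,0,0,0.05]]
[[0,14,-6,-1.5,0,0,0.05],[0,14.5,-4,-1,0,0,0.05],[0,14.5,-3,-1,0,0,0.05],[0,15,-2,-1.5,0,0,0.05],[0,15.5,-0.5,-1,0,0,0.05],[0,15,0.5,-1,0,0,0.05],[0,15,2,-1.5,0,0,0.05],[0,14.5,3,-1,0,0,0.05],[0,14.5,4.5,-1,0,0,0.05],[0,14,5.5,-1,0,0,0.05],[0,13.5,7,-1.5,0,0,0.05],[0,13,8,-1,0,0,0.05]]
[[0,12,8.5,-1,0,0,0.05],[0,11.5,10,-1.5,0,0,0.05]]
end [747.5 101.1 224.9]
```

>>> {"name": "apply_moves", "arguments": {"series": [[0,0,-14.5,-1.5,0,0,0.05],[0,3.5,-14,-1,0,0,0.05],[0,5,-14,-1.5,0,0,0.05],[0,6,-13,-1,0,0,0.05],[0,7.5,-13,-1,0,0,0.05],[0,8.5,-12.5,-1.5,0,0,0.05],[0,9.5,-11.5,-1,0,0,0.05],[0,10,-10.5,-1,0,0,0.05],[0,11.5,-10,-1,0,0,0.05],[0,12,-8.5,-1.5,0,0,0.05],[0,13,-8,-1,0,0,0.05],[0,13.5,-6.5,-1,0,0,0.05]]}}

```text
time_s: 11.55
position: [0.5492, 0.139, 0.1863]
tool_rot: [[0.187, 0.953, 0.238], [0.982, -0.181, -0.045], [0.0, 0.242, -0.97]]
ft_force: [-14.2, 3.2, 13.5]
grip_width: 0.0098
gripper_force: 41.5
```

>>> {"name": "apply_moves", "arguments": {"series": [[0,14,-6,-1.5,0,0,0.05],[0,14.5,-4,-1,0,0,0.05],[0,14.5,-3,-1,0,0,0.05],[0,15,-2,-1.5,0,0,0.05],[0,15.5,-0.5,-1,0,0,0.05],[0,15,0.5,-1,0,0,0.05],[0,15,2,-1.5,0,0,0.05],[0,14.5,3,-1,0,0,0.05],[0,14.5,4.5,-1,0,0,0.05],[0,14,5.5,-1,0,0,0.05],[0,13.5,7,-1.5,0,0,0.05],[0,0,0,0,0,0,0.05]]}}

```text
time_s: 13.05
position: [0.7041, 0.1094, 0.2323]
tool_rot: [[0.187, 0.874, 0.448], [0.982, -0.167, -0.085], [0.0, 0.456, -0.89]]
ft_force: [2.7, 4.8, -0.4]
grip_width: 0.0096
gripper_force: 43.2
```

```bash
python3 - <<'E'
from h import *
s=telemetry.observe(); print(s['position'],s['q'])
d=save('scene','s4.png'); cv2.imwrite('pics/s4c.png',cv2.resize(d['frame'][60:310,180:440],None,fx=2.3,fy=2.3)[:,:,::-1])
d=save('top','t4.png')
E
```

```text
[0.70414141 0.10935068 0.23225944] [ 1.53516862 26.60878145 67.75822891 -6.47261292 59.23034961 14.33007306]
```

View pics/s4c.png

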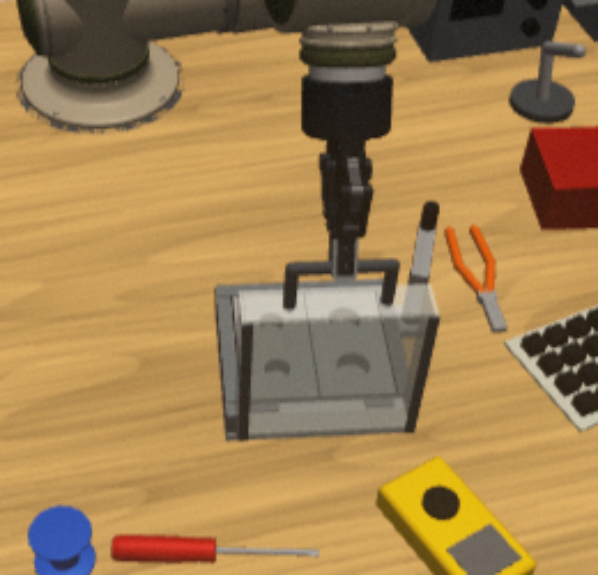

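```bash
python3 hood.py 1.54 1.82 27 36 6
```

```text
[703.25342936 109.51504059 232.32944952] 0.010311545045811209 [ 3.91215322  3.42201879 -0.99721716]
off 29.76457793737623 lat [-1.45330479 -0.24120515 -0.74123798]
[[0,9.5,5.5,-1.5,0,0,0.05],[0,9,6,-1.5,0,0,0.05],[0,8,6.5,-1.5,0,0,0.05],[0,8,7,-1.5,0,0,0.05],[0,7.5,7.5,-1.5,0,0,0.05],[0,7,8,-1.5,0,0,0.05]]
end [765.2  97.7 222.5]
```

>>> {"name": "apply_moves", "arguments": {"series": [[0,9.5,5.5,-1.5,0,0,0.05],[0,9,6,-1.5,0,0,0.05],[0,8,6.5,-1.5,0,0,0.05],[0,8,7,-1.5,0,0,0.05],[0,7.5,7.5,-1.5,0,0,0.05],[0,7,8,-1.5,0,0,0.05],[0,0,0,0,0,0,0.05]]}}

```text
time_s: 14.02
position: [0.7656, 0.0972, 0.2225]
tool_rot: [[0.187, 0.794, 0.578], [0.982, -0.151, -0.11], [-0.0, 0.589, -0.808]]
ft_force: [2.3, -0.3, -1.8]
grip_width: 0.0106
gripper_force: 42.6
```

```bash
python3 - <<'E'
from h import *
s=telemetry.observe(); R0=np.array(s['tool_rot']);p=s['position']*1000
R=down(YAW)
q=p-R0[:,2]*90
st=rows([(p,R0,2,.5),(q,R0,4,.6),((600,0,300),down(45),6,.7),((575,-288,180),R,8,.75)])
E
```

```text
[[0,0,0,0,0,0,0.5],[0,0,0,0,0,0,0.5],[0,0,-22.5,0,0,0,0.6],[0,0,-22.5,0,0,0,0.6],[0,0,-22.5,0,0,0,0.6],[0,0,-22.5,0,0,0,0.6],[-21,-12,-9.5,6,-2,5.5,0.7],[-22.5,-10.5,-8,5.5,-1.5,5.5,0.7],[-23.5,-9,-6,6,-2,5.5,0.7],[-25,-7.5,-4.5,6,-1.5,5.5,0.7],[-25,-5.5,-3,5.5,-2,5.5,0.7],[-26,-3,-1.5,6,-1.5,5.5,0.7]]
[[-27.5,23,15,0,0,7,0.75],[-25,26.5,14.5,0,0,7,0.75],[-21,29.5,15,0,0,7,0.75],[-17.5,31.5,15,0,0,7,0.75],[-14,33.5,15,0,0,7,0.75],[-9,35,14.5,0,0,7,0.75],[-5,36,15,0,0,7,0.75],[-1,36,15,0,0,7,0.75]]
end [ 574.9 -287.9  179.8]
```

>>> {"name": "apply_moves", "arguments": {"series": [[0,0,0,0,0,0,0.5],[0,0,0,0,0,0,0.5],[0,0,-22.5,0,0,0,0.6],[0,0,-22.5,0,0,0,0.6],[0,0,-22.5,0,0,0,0.6],[0,0,-22.5,0,0,0,0.6],[-21,-12,-9.5,6,-2,5.5,0.7],[-22.5,-10.5,-8,5.5,-1.5,5.5,0.7],[-23.5,-9,-6,6,-2,5.5,0.7],[-25,-7.5,-4.5,6,-1.5,5.5,0.7],[-25,-5.5,-3,5.5,-2,5.5,0.7],[-26,-3,-1.5,6,-1.5,5.5,0.7]]}}

```text
time_s: 15.52
position: [0.5981, 0.0003, 0.3016]
tool_rot: [[0.708, 0.706, -0.0], [0.706, -0.708, 0.005], [0.003, -0.004, -1.0]]
ft_force: [0.4, 0.3, -1.1]
grip_width: 0.0599
gripper_force: 0.0
```

```bash
cat >> h.py <<'E'
def bushes(P,top=.046,u0=340,u1=470,v0=180,v1=310):
    m=sel(P,top-.009,top+.012,u0,u1,v0,v1); n,l,s,ce=cv2.connectedComponentsWithStats(m.astype(np.uint8))
    for i in range(1,n):
        if s[i,4]<50: continue
        q=P[l==i]*1000; (x,y),r=cv2.minEnclosingCircle(q[:,:2].astype(np.float32)); print('bush px',ce[i].round(),'n',s[i,4],'c',round(x,1),round(y,1),'r',round(r,1),'mean',q.mean(0).round(1))
E
python3 - <<'E'
from h import *
d=save('top','t5.png'); P=cloud(d); bushes(P)
print('caddy',rect(P,sel(P,.01,.026,340,470,180,310)))
s=save('scene','s5.png'); A=cv2.resize(s['frame'][120:310,200:440],None,fx=2,fy=2); B=cv2.resize(d['frame'][140:290,160:310],None,fx=2,fy=2)
c=np.zeros((380,780,3),np.uint8); c[:,:480]=A; c[:300,480:]=B; cv2.imwrite('pics/s5c.png',c[:,:,::-1])
E
```

```text
bush px [400. 228.] n 136 c 575.9 -288.0 r 20.9 mean [ 574.9 -287.7   46.2]
bush px [427. 233.] n 109 c 562.9 -362.0 r 17.6 mean [ 562.7 -361.4   45.7]
bush px [422. 266.] n 101 c 474.7 -348.5 r 17.0 mean [ 474.7 -347.5   45.4]
caddy (3051, array([ 524.1, -318.3], dtype=float32), ((525.3802490234375, -318.9293212890625), (161.9348907470703, 180.18505859375), 80.80538177490234))
```

View pics/s5c.png

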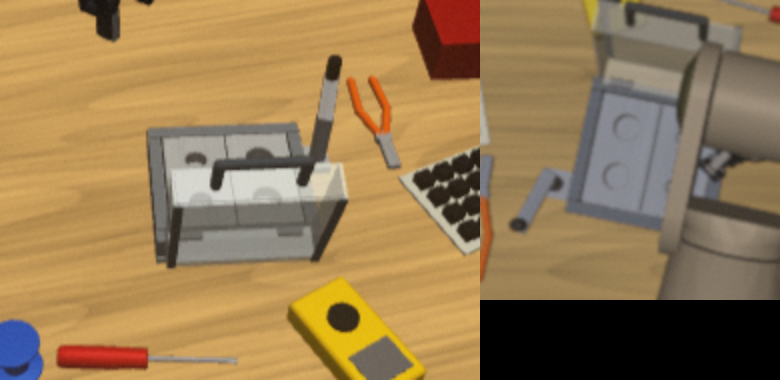

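The hood stands open, leaning back, and the clamp is clear. Caddy unmoved. I'll go over the wide bush.

>>> {"name": "apply_moves", "arguments": {"series": [[-27.5,23,15,0,0,7,0.75],[-25,26.5,14.5,0,0,7,0.75],[-21,29.5,15,0,0,7,0.75],[-17.5,31.5,15,0,0,7,0.75],[-14,33.5,15,0,0,7,0.75],[-9,35,14.5,0,0,7,0.75],[-5,36,15,0,0,7,0.75],[-1,36,15,0,0,7,0.75],[0,0,0,0,0,0,0.75]]}}

```text
time_s: 16.75
position: [0.5736, -0.2887, 0.1792]
tool_rot: [[0.982, -0.191, 0.001], [-0.191, -0.982, 0.004], [0.0, -0.004, -1.0]]
ft_force: [-0.2, 0.3, 0.8]
grip_width: 0.0641
gripper_force: 0.0
```

```bash
python3 - <<'E'
from h import *
d=save('top','t6.png'); P=cloud(d); 
z=P[...,2]; 
print('block',rect(P,sel(P,.037,.052,195,300,170,275)))
# bore floors are at 24mm
m=sel(P,.012,.034,205,290,180,265); n,l,s,ce=cv2.connectedComponentsWithStats(m.astype(np.uint8))
for i in range(1,n):
    if s[i,4]>20:
        q=P[l==i]*1000; print(ce[i].round(1),s[i],q.mean(0).round(1),cv2.minEnclosingCircle(q[:,:2].astype(np.float32)))
cv2.imwrite('pics/t6c.png',cv2.resize(d['frame'][165:280,190:300],None,fx=5,fy=5,interpolation=cv2.INTER_CUBIC)[:,:,::-1])
s=telemetry.observe(); print(s['position'],s['grip_width'])
rows([((575.3,-287.9,60),down(YAW),4,.75),((575.3,-287.9,3),down(YAW),5,.75)])
E
```

```text
block (5102, array([607.3, 126.8], dtype=float32), ((611.3401489257812, 127.08901977539062), (200.044921875, 224.3827362060547), 79.26868438720703))
[233.1 203.5] [227 198  13  12 121] [636.6 165.5  25. ] ((636.3671875, 165.53562927246094), 17.102405548095703)
[262.6 209.5] [258 205  10  10  76] [621.3  84.1  24.8] ((621.3533935546875, 84.10977172851562), 13.255483627319336)
[228.  227.8] [222 222  13  13 127] [569.4 178.1  24.6] ((568.8461303710938, 177.8148956298828), 17.397390365600586)
[257.5 234. ] [253 230  10   9  76] [553.7  96.8  25. ] ((553.7034301757812, 96.7137451171875), 13.29179859161377)
[ 0.57415845 -0.28742979  0.18016827] 0.06421076241846145
[[0.5,0,30,0,0,0,0.75],[0,0.5,30,0,0,0,0.75],[0.5,0,30,0,0,0,0.75],[0,0,30,0,0,0,0.75],[0,0,11.5,0,0,0,0.75],[0,0,11.5,0,0,0,0.75],[0,0,11.5,0,0,0,0.75],[0,0.5,11,0,0,0,0.75],[0,0,11.5,0,0,0,0.75]]
end [ 575.3 -288.     3.2]
```

View pics/t6c.png

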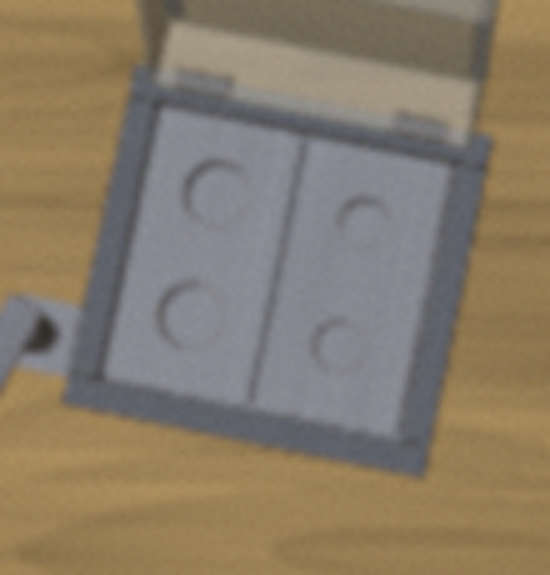

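The top view shows all four bores clear: the wide pair on the left at (215,193) and (190,315) in the crop, and the slim pair on the right. They measure well in depth.

>>> {"name": "apply_moves", "arguments": {"series": [[0.5,0,30,0,0,0,0.75],[0,0.5,30,0,0,0,0.75],[0.5,0,30,0,0,0,0.75],[0,0,30,0,0,0,0.75],[0,0,11.5,0,0,0,0.75],[0,0,11.5,0,0,0,0.75],[0,0,11.5,0,0,0,0.75],[0,0.5,11,0,0,0,0.75],[0,0,11.5,0,0,0,0.75],[0,0,0,0,0,0,0.75]], "grip_force": 60}}

```text
time_s: 18.05
position: [0.5748, -0.2878, 0.0021]
tool_rot: [[0.982, -0.19, 0.0], [-0.19, -0.982, 0.005], [-0.001, -0.005, -1.0]]
ft_force: [0.0, 0.0, -0.4]
grip_width: 0.0641
gripper_force: 0.0
```

>>> {"name": "apply_moves", "arguments": {"series": [[0,0,0,0,0,0,0.3],[0,0,0,0,0,0,0.3],[0,0,0,0,0,0,0.3],[0,0,0,0,0,0,0.3],[0,0,0,0,0,0,0.3]]}}

```text
time_s: 18.68
position: [0.5757, -0.2884, 0.004]
tool_rot: [[0.982, -0.19, 0.003], [-0.19, -0.982, 0.002], [0.003, -0.003, -1.0]]
ft_force: [0.5, 0.5, 4.5]
grip_width: 0.0398
gripper_force: 61.3
```

```bash
python3 - <<'E'
from h import *
s=telemetry.observe(); p=s['position']*1000
R=down(YAW)
rows([((p[0],p[1],110),R,4,.3),((550,-60,120),R,6,.3),((569.4,177.7,110),R,6,.3),((569.4,177.7,52),R,4,.3)])
E
```

```text
[[0,0,-26.5,0,0,0,0.3],[0,0,-26.5,0,0,0,0.3],[0,0,-26.5,0,0,0,0.3],[0.5,-0.5,-26.5,0,0,0,0.3],[-11.5,-36.5,-1.5,0,0,0,0.3],[-11.5,-36.5,-1.5,0,0,0,0.3],[-11.5,-36.5,-2,0,0,0,0.3],[-11.5,-36.5,-1.5,0,0,0,0.3],[-11.5,-36.5,-1.5,0,0,0,0.3],[-11.5,-36.5,-1.5,0,0,0,0.3],[-4.5,-39.5,2,0,0,0,0.3],[-4,-39.5,1.5,0,0,0,0.3]]
[[-4.5,-39.5,2,0,0,0,0.3],[-4,-39.5,1.5,0,0,0,0.3],[-4.5,-39.5,2,0,0,0,0.3],[-4.5,-40,1.5,0,0,0,0.3],[0,0,14.5,0,0,0,0.3],[0,0,14.5,0,0,0,0.3],[0,0.5,14.5,0,0,0,0.3],[0,0,14.5,0,0,0,0.3]]
end [569.4 177.6  52.1]
```

>>> {"name": "apply_moves", "arguments": {"series": [[0,0,-26.5,0,0,0,0.3],[0,0,-26.5,0,0,0,0.3],[0,0,-26.5,0,0,0,0.3],[0.5,-0.5,-26.5,0,0,0,0.3],[-11.5,-36.5,-1.5,0,0,0,0.3],[-11.5,-36.5,-1.5,0,0,0,0.3],[-11.5,-36.5,-2,0,0,0,0.3],[-11.5,-36.5,-1.5,0,0,0,0.3],[-11.5,-36.5,-1.5,0,0,0,0.3],[-11.5,-36.5,-1.5,0,0,0,0.3],[-4.5,-39.5,2,0,0,0,0.3],[-4,-39.5,1.5,0,0,0,0.3]]}}

```text
time_s: 20.18
position: [0.5555, 0.0205, 0.1156]
tool_rot: [[0.982, -0.19, 0.0], [-0.19, -0.982, 0.004], [-0.001, -0.004, -1.0]]
ft_force: [-0.5, -0.7, -3.7]
grip_width: 0.0398
gripper_force: 61.4
```

>>> {"name": "apply_moves", "arguments": {"series": [[-4.5,-39.5,2,0,0,0,0.3],[-4,-39.5,1.5,0,0,0,0.3],[-4.5,-39.5,2,0,0,0,0.3],[-4.5,-40,1.5,0,0,0,0.3],[0,0,14.5,0,0,0,0.3],[0,0,14.5,0,0,0,0.3],[0,0.5,14.5,0,0,0,0.3],[0,0,14.5,0,0,0,0.3],[0,0,0,0,0,0,0.3],[0,0,0,0,0,0,0.3]]}}

```text
time_s: 21.42
position: [0.5693, 0.1777, 0.0522]
tool_rot: [[0.982, -0.19, 0.002], [-0.19, -0.982, 0.004], [0.002, -0.004, -1.0]]
ft_force: [-0.8, -0.2, -3.1]
grip_width: 0.04
gripper_force: 61.6
```

```bash
python3 - <<'E'
from h import *
d=save('scene','s7.png'); s=telemetry.observe(); print(s['position']*1000,s['ft_force'],s['grip_width'])
cv2.imwrite('pics/s7c.png',cv2.resize(d['frame'][130:250,260:400],None,fx=5,fy=5,interpolation=cv2.INTER_CUBIC)[:,:,::-1])
rows([((569.4,177.7,52),down(YAW),1,.3)])
E
```

```text
[569.38605461 177.84629575  52.38729417] [ 0.45187681  0.8092093  -3.60831186] 0.04016312638570924
[[0,0,0.5,0,0,0,0.3]]
end [569.4 177.8  51.9]
```

View pics/s7c.png

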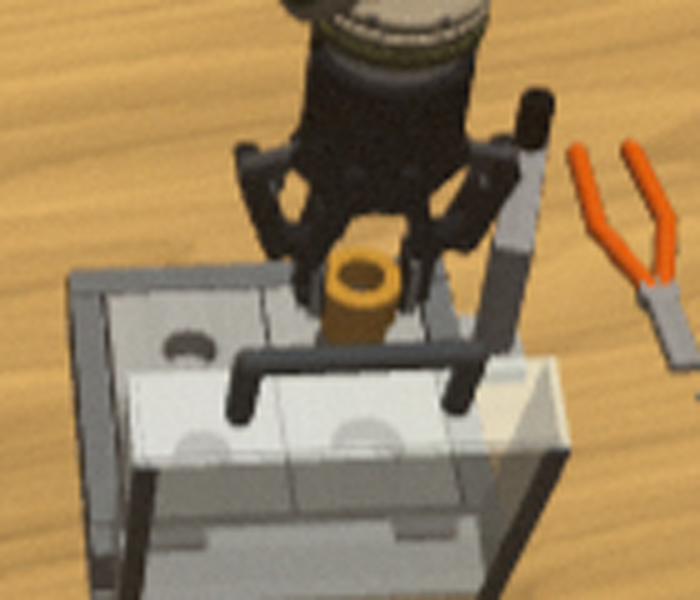

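The bush is held upright over the near wide bore, at (363,290) in the crop. I'll lower it slowly.

>>> {"name": "apply_moves", "arguments": {"series": [[0,0,4,0,0,0,0.3],[0,0,3,0,0,0,0.3],[0,0,3,0,0,0,0.3],[0,0,2,0,0,0,0.3],[0,0,0,0,0,0,0.3]]}}

```text
time_s: 22.1
position: [0.5688, 0.1777, 0.0395]
tool_rot: [[0.982, -0.19, 0.001], [-0.19, -0.982, 0.003], [0.0, -0.003, -1.0]]
ft_force: [0.2, -1.5, -4.7]
grip_width: 0.0395
gripper_force: 61.5
```

>>> {"name": "apply_moves", "arguments": {"series": [[0,0,2,0,0,0,0.3],[0,0,2,0,0,0,0.3],[0,0,2,0,0,0,0.3],[0,0,2,0,0,0,0.3],[0,0,0,0,0,0,0.3]]}}

```text
time_s: 22.72
position: [0.5687, 0.1774, 0.0316]
tool_rot: [[0.982, -0.19, 0.001], [-0.19, -0.982, 0.003], [0.0, -0.003, -1.0]]
ft_force: [-1.9, -5.2, -1.2]
grip_width: 0.0397
gripper_force: 61.8
```

>>> {"name": "apply_moves", "arguments": {"series": [[0,0,2,0,0,0,0.3],[0,0,2,0,0,0,0.3],[0,0,1.5,0,0,0,0.3],[0,0,1,0,0,0,0.3],[0,0,0,0,0,0,0.3]]}}

```text
time_s: 23.35
position: [0.5686, 0.1774, 0.026]
tool_rot: [[0.982, -0.189, 0.001], [-0.189, -0.982, 0.002], [0.001, -0.003, -1.0]]
ft_force: [-5.0, -6.8, 6.2]
grip_width: 0.0399
gripper_force: 62.7
```

>>> {"name": "apply_moves", "arguments": {"series": [[0,0,1,0,0,0,0.3],[0,0,0.5,0,0,0,0.3],[0,0,0,0,0,0,0.3],[0,0,0,0,0,0,0.65],[0,0,0,0,0,0,0.65],[0,0,0,0,0,0,0.65]]}}

```text
time_s: 24.1
position: [0.5692, 0.1782, 0.0237]
tool_rot: [[0.982, -0.19, 0.002], [-0.19, -0.982, 0.004], [0.001, -0.004, -1.0]]
ft_force: [0.1, -0.1, 0.6]
grip_width: 0.0554
gripper_force: 0.0
```

```bash
python3 - <<'E'
from h import *
s=telemetry.observe(); p=s['position']*1000; R=down(YAW); print(p)
d=save('top','t8.png'); P=cloud(d); bushes(P)
print('caddy',rect(P,sel(P,.01,.026,340,470,180,310)))
rows([((p[0],p[1],80),R,3,.65),((p[0],p[1],120),R,1,.65),((550,-60,120),R,5,.65),((562.8,-361.7,110),R,6,.65),((562.8,-361.7,65),R,3,.65)])
E
```

```text
[569.23543561 178.23930975  23.71152436]
bush px [427. 233.] n 105 c 562.4 -361.9 r 17.0 mean [ 562.6 -361.7   45.6]
bush px [422. 266.] n 102 c 475.4 -347.7 r 17.1 mean [ 474.7 -347.7   45.3]
caddy (3123, array([ 525.1, -317.9], dtype=float32), ((525.3857421875, -319.34637451171875), (162.80934143066406, 180.35800170898438), 80.742431640625))
[[0,0,-19,0,0,0,0.65],[0,0,-18.5,0,0,0,0.65],[0,-0.5,-19,0,0,0,0.65],[0,0,-40,0,0,0,0.65],[5.5,47.5,0,0,0,0,0.65],[5,47.5,-0.5,0,0,0,0.65],[5.5,47.5,0,0,0,0,0.65],[5,47.5,0,0,0,0,0.65],[5.5,47.5,-0.5,0,0,0,0.65],[11.5,49,1.5,0,0,0,0.65],[11.5,49,1.5,0,0,0,0.65],[12,49,1.5,0,0,0,0.65]]
[[11.5,49,1.5,0,0,0,0.65],[11.5,49,1.5,0,0,0,0.65],[11.5,49,1.5,0,0,0,0.65],[0,0,15,0,0,0,0.65],[0,0,15,0,0,0,0.65],[0,0,15,0,0,0,0.65]]
end [ 562.7 -361.5   65.1]
```

>>> {"name": "apply_moves", "arguments": {"series": [[0,0,-19,0,0,0,0.65],[0,0,-18.5,0,0,0,0.65],[0,-0.5,-19,0,0,0,0.65],[0,0,-40,0,0,0,0.65],[5.5,47.5,0,0,0,0,0.65],[5,47.5,-0.5,0,0,0,0.65],[5.5,47.5,0,0,0,0,0.65],[5,47.5,0,0,0,0,0.65],[5.5,47.5,-0.5,0,0,0,0.65],[11.5,49,1.5,0,0,0,0.65],[11.5,49,1.5,0,0,0,0.65],[12,49,1.5,0,0,0,0.65]]}}

```text
time_s: 25.65
position: [0.5564, -0.2126, 0.1153]
tool_rot: [[0.982, -0.19, 0.002], [-0.19, -0.982, 0.004], [0.001, -0.004, -1.0]]
ft_force: [0.2, -0.7, -0.6]
grip_width: 0.0554
gripper_force: 0.0
```

```bash
python3 - <<'E'
from h import *
d=save('top','t9.png'); P=cloud(d); bushes(P); bushes(P,.068,200,300,175,275)
s=telemetry.observe();print(s['position']*1000)
E
```

```text
bush px [424. 266.] n 64 c 474.7 -348.8 r 16.8 mean [ 472.6 -353.3   46.1]
bush px [227. 227.] n 140 c 568.4 177.4 r 21.0 mean [568.8 176.8  68.1]
[ 556.55494606 -218.54251121  114.85174409]
```

The wide bush is home, with its top at 68 mm. Next is the first slim one.

>>> {"name": "apply_moves", "arguments": {"series": [[11.5,49,1.5,0,0,0,0.65],[11.5,49,1.5,0,0,0,0.65],[11.5,49,1.5,0,0,0,0.65],[0,0,15,0,0,0,0.65],[0,0,15,0,0,0,0.65],[0,0,15,0,0,0,0.65],[0,0,20,0,0,0,0.65],[0,0,0,0,0,0,0.65],[0,0,0,0,0,0,0.65]]}}

```text
time_s: 26.82
position: [0.563, -0.3613, 0.046]
tool_rot: [[0.982, -0.189, 0.002], [-0.189, -0.982, 0.003], [0.002, -0.003, -1.0]]
ft_force: [0.0, -1.1, 0.2]
grip_width: 0.0558
gripper_force: 0.0
```

```bash
python3 - <<'E'
from h import *
s=telemetry.observe(); print(s['position']*1000); d=save('scene','s9.png'); P=cloud(d)
q=P.reshape(-1,3)*1000; m=(np.hypot(q[:,0]-562.6,q[:,1]+361.8)<24)&(q[:,2]>38)&(q[:,2]<52); print(m.sum(),np.median(q[m],0))
rows([((562.6,-361.7,3),down(YAW),4,.65)])
E
```

```text
[ 562.98797608 -361.33627752   46.0080582 ]
132 [ 564.09716362 -360.42176674   45.94392187]
[[0,0,11,0,0,0,0.65],[-0.5,0,10.5,0,0,0,0.65],[0,0.5,11,0,0,0,0.65],[0,0,11,0,0,0,0.65]]
end [ 562.6 -361.8    2.8]
```

Bush still there; descend and grip.

>>> {"name": "apply_moves", "arguments": {"series": [[0,0,11,0,0,0,0.65],[-0.5,0,10.5,0,0,0,0.65],[0,0.5,11,0,0,0,0.65],[0,0,11,0,0,0,0.65],[0,0,0,0,0,0,0.65],[0,0,0,0,0,0,0.2],[0,0,0,0,0,0,0.2],[0,0,0,0,0,0,0.2],[0,0,0,0,0,0,0.2],[0,0,0,0,0,0,0.2]], "grip_force": 50}}

```text
time_s: 28.12
position: [0.5624, -0.3621, 0.0025]
tool_rot: [[0.982, -0.19, 0.003], [-0.19, -0.982, 0.003], [0.002, -0.003, -1.0]]
ft_force: [-0.2, -0.3, 5.4]
grip_width: 0.0324
gripper_force: 50.1
```

```bash
python3 - <<'E'
from h import *
s=telemetry.observe(); p=s['position']*1000; R=down(YAW); print(p,s['grip_width'],s['ft_force'])
rows([((p[0],p[1],110),R,4,.2),((545,-120,120),R,6,.2),((621.1,84.3,115),R,5,.2),((621.1,84.3,52),R,4,.2)])
E
```

```text
[ 562.39226878 -362.14957693    2.52897864] 0.03242536526477281 [-0.24347139 -0.25875303  5.37667763]
[[0,0,-27,0,0,0,0.2],[0,0,-26.5,0,0,0,0.2],[0,-0.5,-27,0,0,0,0.2],[0,0,-27,0,0,0,0.2],[-10.5,-39,-1.5,0,0,0,0.2],[-10.5,-39,-1.5,0,0,0,0.2],[-10.5,-39,-1.5,0,0,0,0.2],[-10.5,-39,-1.5,0,0,0,0.2],[-10.5,-39.5,-2,0,0,0,0.2],[-10,-39,-1.5,0,0,0,0.2],[7,-43,1,0,0,0,0.2],[7.5,-43,1.5,0,0,0,0.2]]
[[7,-43,1,0,0,0,0.2],[7,-43,1,0,0,0,0.2],[7,-43,1.5,0,0,0,0.2],[0,0,15.5,0,0,0,0.2],[0,0,16,0,0,0,0.2],[0,0.5,15.5,0,0,0,0.2],[0,0,16,0,0,0,0.2]]
end [621.   84.2  51.9]
```

>>> {"name": "apply_moves", "arguments": {"series": [[0,0,-27,0,0,0,0.2],[0,0,-26.5,0,0,0,0.2],[0,-0.5,-27,0,0,0,0.2],[0,0,-27,0,0,0,0.2],[-10.5,-39,-1.5,0,0,0,0.2],[-10.5,-39,-1.5,0,0,0,0.2],[-10.5,-39,-1.5,0,0,0,0.2],[-10.5,-39,-1.5,0,0,0,0.2],[-10.5,-39.5,-2,0,0,0,0.2],[-10,-39,-1.5,0,0,0,0.2],[7,-43,1,0,0,0,0.2],[7.5,-43,1.5,0,0,0,0.2]]}}

```text
time_s: 29.62
position: [0.5754, -0.0367, 0.1172]
tool_rot: [[0.982, -0.19, 0.001], [-0.19, -0.982, 0.004], [-0.0, -0.004, -1.0]]
ft_force: [-0.1, -0.2, -1.2]
grip_width: 0.0323
gripper_force: 50.0
```

>>> {"name": "apply_moves", "arguments": {"series": [[7,-43,1,0,0,0,0.2],[7,-43,1,0,0,0,0.2],[7,-43,1.5,0,0,0,0.2],[0,0,15.5,0,0,0,0.2],[0,0,16,0,0,0,0.2],[0,0.5,15.5,0,0,0,0.2],[0,0,16,0,0,0,0.2],[0,0,0,0,0,0,0.2],[0,0,4,0,0,0,0.2],[0,0,3,0,0,0,0.2],[0,0,0,0,0,0,0.2]]}}

```text
time_s: 31.0
position: [0.6207, 0.0844, 0.0446]
tool_rot: [[0.982, -0.19, 0.002], [-0.19, -0.982, 0.004], [0.001, -0.004, -1.0]]
ft_force: [-0.6, -0.2, -1.9]
grip_width: 0.0326
gripper_force: 50.1
```

>>> {"name": "apply_moves", "arguments": {"series": [[0,0,3,0,0,0,0.2],[0,0,2,0,0,0,0.2],[0,0,2,0,0,0,0.2],[0,0,2,0,0,0,0.2],[0,0,0,0,0,0,0.2]]}}

```text
time_s: 31.62
position: [0.6201, 0.0842, 0.035]
tool_rot: [[0.982, -0.19, -0.0], [-0.19, -0.982, 0.003], [-0.001, -0.003, -1.0]]
ft_force: [-3.0, -3.1, -1.9]
grip_width: 0.0324
gripper_force: 50.2
```

Foot is in at about 38 mm, so it has entered.

>>> {"name": "apply_moves", "arguments": {"series": [[0,0,2.5,0,0,0,0.2],[0,0,2.5,0,0,0,0.2],[0,0,2,0,0,0,0.2],[0,0,2,0,0,0,0.2],[0,0,1,0,0,0,0.2],[0,0,0,0,0,0,0.2]]}}

```text
time_s: 32.38
position: [0.6199, 0.0841, 0.0252]
tool_rot: [[0.982, -0.19, -0.001], [-0.19, -0.982, 0.003], [-0.001, -0.003, -1.0]]
ft_force: [-5.1, -3.0, 0.7]
grip_width: 0.0327
gripper_force: 50.5
```

>>> {"name": "apply_moves", "arguments": {"series": [[0,0,1,0,0,0,0.2],[0,0,0.5,0,0,0,0.2],[0,0,0,0,0,0,0.2],[0,0,0,0,0,0,0.55],[0,0,0,0,0,0,0.55],[0,0,0,0,0,0,0.55]]}}

```text
time_s: 33.12
position: [0.621, 0.0846, 0.024]
tool_rot: [[0.982, -0.19, 0.002], [-0.19, -0.982, 0.004], [0.001, -0.004, -1.0]]
ft_force: [-0.3, -1.1, 0.8]
grip_width: 0.0468
gripper_force: 0.0
```

```bash
python3 - <<'E'
from h import *
s=telemetry.observe(); p=s['position']*1000; R=down(YAW); print(p)
d=save('top','t10.png'); P=cloud(d); bushes(P)
print('caddy',rect(P,sel(P,.01,.026,340,470,180,310)))
rows([((p[0],p[1],110),R,4,.55),((540,-120,120),R,5,.65),((490,-300,110),R,3,.65)])
E
```

```text
[621.02927412  84.62592053  23.98800494]
bush px [422. 266.] n 103 c 475.0 -348.7 r 17.3 mean [ 475.  -347.5   45.9]
caddy (3135, array([ 525.4, -318.3], dtype=float32), ((525.3050537109375, -319.11083984375), (162.04598999023438, 180.17111206054688), 80.86229705810547))
[[0,0,-21.5,0,0,0,0.55],[0,0,-21.5,0,0,0,0.55],[0,-0.5,-21.5,0,0,0,0.55],[0,0,-21.5,0,0,0,0.55],[-8,43.5,-2,0,0,0,0.65],[-8,43,-2.5,0,0,0,0.65],[-8.5,43.5,-2,0,0,0,0.65],[-8,43,-2,0,0,0,0.65],[-8,43.5,-2.5,0,0,0,0.65],[-5,62,3,0,0,0,0.65],[-5,62,3,0,0,0,0.65],[-5,62,3.5,0,0,0,0.65]]
end [ 490.1 -299.9  109.8]
```

>>> {"name": "apply_moves", "arguments": {"series": [[0,0,-21.5,0,0,0,0.55],[0,0,-21.5,0,0,0,0.55],[0,-0.5,-21.5,0,0,0,0.55],[0,0,-21.5,0,0,0,0.55],[-8,43.5,-2,0,0,0,0.65],[-8,43,-2.5,0,0,0,0.65],[-8.5,43.5,-2,0,0,0,0.65],[-8,43,-2,0,0,0,0.65],[-8,43.5,-2.5,0,0,0,0.65],[-5,60,3,0,0,0,0.65],[-5,60,3,0,0,0,0.65],[0,0,0,0,0,0,0.65]]}}

```text
time_s: 34.67
position: [0.5063, -0.2397, 0.1134]
tool_rot: [[0.981, -0.195, 0.002], [-0.195, -0.981, 0.003], [0.001, -0.003, -1.0]]
ft_force: [0.4, 0.3, -1.3]
grip_width: 0.0552
gripper_force: 0.0
```

```bash
python3 - <<'E'
from h import *
d=save('top','t11.png'); P=cloud(d); bushes(P); bushes(P,.068,200,300,175,275)
d=save('scene','s11.png'); P=cloud(d)
q=P.reshape(-1,3)*1000; m=(np.hypot(q[:,0]-475,q[:,1]+348)<40)&(q[:,2]>38)&(q[:,2]<52); print(m.sum(),np.median(q[m],0),cv2.minEnclosingCircle(q[m][:,:2].astype(np.float32)))
s=telemetry.observe();print(s['position']*1000)
R=down(YAW); rows([((474.8,-348,70),R,4,.65),((474.8,-348,3),R,5,.65)])
E
```

```text
bush px [262. 208.] n 93 c 620.5 84.0 r 16.5 mean [620.3  84.   68.2]
bush px [227. 227.] n 135 c 568.4 177.4 r 20.9 mean [569.2 177.1  68.2]
127 [ 476.77776257 -346.32564426   45.52976153] ((473.6365661621094, -346.1444091796875), 18.29558753967285)
[ 507.1853939  -236.21515565  113.61755282]
[[-2.5,29,11,0,0,0,0.65],[-3,29,10.5,0,0,0,0.65],[-2.5,29,11,0,0,0,0.65],[-2.5,29,10.5,0,0,0,0.65],[0,0,13.5,0,0,0,0.65],[0,0,13.5,0,0,0,0.65],[0,0,13.5,0,0,0,0.65],[0,0.5,13,0,0,0,0.65],[0,0,13.5,0,0,0,0.65]]
end [ 474.8 -348.1    3.1]
```

Both bushes in the blocks are home (tops at 68.2 mm). Now the last one.

>>> {"name": "apply_moves", "arguments": {"series": [[-2.5,29,11,0,0,0,0.65],[-3,29,10.5,0,0,0,0.65],[-2.5,29,11,0,0,0,0.65],[-2.5,29,10.5,0,0,0,0.65],[0,0,10,0,0,0,0.65],[0,0,0,0,0,0,0.65],[0,0,0,0,0,0,0.65]]}}

```text
time_s: 35.65
position: [0.4758, -0.3467, 0.0607]
tool_rot: [[0.982, -0.188, 0.002], [-0.188, -0.982, 0.003], [0.001, -0.004, -1.0]]
ft_force: [0.2, 0.0, 0.5]
grip_width: 0.0555
gripper_force: 0.0
```

```bash
python3 - <<'E'
from h import *
s=telemetry.observe();print(s['position']*1000)
R=down(YAW); rows([((474.8,-348,3),R,5,.65)])
d=save('scene','s11.png'); P=cloud(d)
q=P.reshape(-1,3)*1000; m=(np.hypot(q[:,0]-475,q[:,1]+348)<25)&(q[:,2]>38)&(q[:,2]<52); print(m.sum(),np.median(q[m],0))
E
```

```text
[ 475.78295798 -346.7021196    60.72324962]
[[0,0.5,11.5,0,0,0,0.65],[-0.5,0,11.5,0,0,0,0.65],[0,0.5,11.5,0,0,0,0.65],[0,0.5,11.5,0,0,0,0.65],[-0.5,0,11.5,0,0,0,0.65]]
end [ 474.6 -347.8    3.2]
120 [ 476.58928724 -345.75069297   45.87223592]
```

>>> {"name": "apply_moves", "arguments": {"series": [[0,0.5,11.5,0,0,0,0.65],[-0.5,0,11.5,0,0,0,0.65],[0,0.5,11.5,0,0,0,0.65],[0,0.5,11.5,0,0,0,0.65],[-0.5,0,11.5,0,0,0,0.65],[0,0,0,0,0,0,0.65],[0,0,0,0,0,0,0.2],[0,0,0,0,0,0,0.2],[0,0,0,0,0,0,0.2],[0,0,0,0,0,0,0.2],[0,0,0,0,0,0,0.2]]}}

```text
time_s: 37.08
position: [0.4742, -0.3493, 0.0034]
tool_rot: [[0.982, -0.19, 0.003], [-0.19, -0.982, 0.003], [0.002, -0.003, -1.0]]
ft_force: [0.7, 0.4, 6.2]
grip_width: 0.0326
gripper_force: 49.9
```

```bash
python3 - <<'E'
from h import *
s=telemetry.observe(); p=s['position']*1000; R=down(YAW); print(p,s['grip_width'],s['ft_force'])
rows([((p[0],p[1],110),R,4,.2),((500,-120,120),R,5,.2),((553.5,96.9,115),R,5,.2),((553.5,96.9,52),R,4,.2)])
E
```

```text
[ 474.21968796 -349.29356797    3.39303917] 0.032605525054009564 [0.65613534 0.44808288 6.15826424]
[[0,0,-26.5,0,0,0,0.2],[0,0,-27,0,0,0,0.2],[0,0,-26.5,0,0,0,0.2],[0,-0.5,-26.5,0,0,0,0.2],[-3.5,-46,-2,0,0,0,0.2],[-3.5,-46,-2,0,0,0,0.2],[-4,-46,-1.5,0,0,0,0.2],[-3.5,-46,-2,0,0,0,0.2],[-3.5,-46,-2,0,0,0,0.2],[2.5,-44.5,1,0,0,0,0.2],[2,-44.5,1.5,0,0,0,0.2],[2.5,-45,1,0,0,0,0.2]]
[[2,-44.5,1,0,0,0,0.2],[2.5,-44.5,1,0,0,0,0.2],[0,0,16,0,0,0,0.2],[0,0,15.5,0,0,0,0.2],[0,0,16,0,0,0,0.2],[0,0,15.5,0,0,0,0.2]]
end [553.7  97.1  52.2]
```

>>> {"name": "apply_moves", "arguments": {"series": [[0,0,-26.5,0,0,0,0.2],[0,0,-27,0,0,0,0.2],[0,0,-26.5,0,0,0,0.2],[0,-0.5,-26.5,0,0,0,0.2],[-3.5,-46,-2,0,0,0,0.2],[-3.5,-46,-2,0,0,0,0.2],[-4,-46,-1.5,0,0,0,0.2],[-3.5,-46,-2,0,0,0,0.2],[-3.5,-46,-2,0,0,0,0.2],[2.5,-44.5,1,0,0,0,0.2],[2,-44.5,1.5,0,0,0,0.2],[2.5,-45,1,0,0,0,0.2]]}}

```text
time_s: 38.58
position: [0.5318, 0.0122, 0.1161]
tool_rot: [[0.982, -0.19, 0.0], [-0.19, -0.982, 0.004], [-0.0, -0.004, -1.0]]
ft_force: [0.3, -0.7, -2.4]
grip_width: 0.0325
gripper_force: 50.2
```

>>> {"name": "apply_moves", "arguments": {"series": [[2,-44.5,1,0,0,0,0.2],[2.5,-44.5,1,0,0,0,0.2],[0,0,16,0,0,0,0.2],[0,0,15.5,0,0,0,0.2],[0,0,16,0,0,0,0.2],[0,0,15.5,0,0,0,0.2],[0,0,0,0,0,0,0.2],[0,0,0,0,0,0,0.2]]}}

```text
time_s: 39.58
position: [0.5537, 0.0972, 0.0523]
tool_rot: [[0.982, -0.19, 0.002], [-0.19, -0.982, 0.004], [0.002, -0.004, -1.0]]
ft_force: [0.2, -0.4, -2.4]
grip_width: 0.0322
gripper_force: 50.3
```

>>> {"name": "apply_moves", "arguments": {"series": [[-0.5,0.5,4,0,0,0,0.2],[0,0,4,0,0,0,0.2],[0,0,3,0,0,0,0.2],[0,0,2,0,0,0,0.2],[0,0,2,0,0,0,0.2],[0,0,2,0,0,0,0.2],[0,0,0,0,0,0,0.2]]}}

```text
time_s: 40.45
position: [0.5528, 0.0969, 0.0348]
tool_rot: [[0.982, -0.19, 0.001], [-0.19, -0.982, 0.003], [0.001, -0.004, -1.0]]
ft_force: [-1.2, -0.7, -2.3]
grip_width: 0.0323
gripper_force: 50.3
```

>>> {"name": "apply_moves", "arguments": {"series": [[0,0,2.5,0,0,0,0.2],[0,0,2.5,0,0,0,0.2],[0,0,2,0,0,0,0.2],[0,0,1.5,0,0,0,0.2],[0,0,0,0,0,0,0.2],[0,0,1,0,0,0,0.2],[0,0,0.5,0,0,0,0.2],[0,0,0,0,0,0,0.2]]}}

```text
time_s: 41.45
position: [0.5529, 0.0969, 0.0254]
tool_rot: [[0.982, -0.19, 0.002], [-0.19, -0.982, 0.003], [0.001, -0.003, -1.0]]
ft_force: [-3.4, -5.3, 3.0]
grip_width: 0.0324
gripper_force: 50.7
```

>>> {"name": "apply_moves", "arguments": {"series": [[0,0,1,0,0,0,0.2],[0,0,0,0,0,0,0.2],[0,0,0,0,0,0,0.55],[0,0,0,0,0,0,0.55],[0,0,0,0,0,0,0.55],[0,0,-20,0,0,0,0.55],[0,0,-20,0,0,0,0.55],[0,0,-40,0,0,0,0.55],[0,0,-50,0,0,0,0.55],[0,0,-30,0,0,0,0.55],[0,0,0,0,0,0,0.55]]}}

```text
time_s: 42.82
position: [0.5536, 0.0967, 0.1861]
tool_rot: [[0.982, -0.189, 0.007], [-0.189, -0.982, 0.004], [0.006, -0.005, -1.0]]
ft_force: [-0.6, -0.3, 0.1]
grip_width: 0.0469
gripper_force: 0.0
```

```bash
python3 - <<'E'
from h import *
s=telemetry.observe(); p=s['position']*1000; print(p)
R=down(90+YAW); 
rows([((500,-90,240),R,10,.5)])
E
```

```text
[553.55917619  96.68921997 186.07569347]
[[-1.5,19.5,-5.5,0,0,-9,0.5],[-5,18.5,-5.5,0,0,-9,0.5],[-7.5,18,-5.5,0,0,-9,0.5],[-10,16.5,-5.5,0,0,-9,0.5],[-13,14.5,-5.5,0,0,-9,0.5],[-15,12.5,-5.5,0,0,-9,0.5],[-16.5,10,-5.5,0,-0.5,-9,0.5],[-18,7.5,-5.5,0,0,-9,0.5],[-19,4,-5,0,0,-9,0.5],[-19.5,1.5,-5.5,0,0,-9,0.5]]
end [499.9 -90.2 240. ]
```

>>> {"name": "apply_moves", "arguments": {"series": [[-1.5,19.5,-5.5,0,0,-9,0.5],[-5,18.5,-5.5,0,0,-9,0.5],[-7.5,18,-5.5,0,0,-9,0.5],[-10,16.5,-5.5,0,0,-9,0.5],[-13,14.5,-5.5,0,0,-9,0.5],[-15,12.5,-5.5,0,0,-9,0.5],[-16.5,10,-5.5,0,-0.5,-9,0.5],[-18,7.5,-5.5,0,0,-9,0.5],[-19,4,-5,0,0,-9,0.5],[-19.5,1.5,-5.5,0,0,-9,0.5],[0,0,0,0,0,0,0.5]]}}

```text
time_s: 44.2
position: [0.4989, -0.091, 0.2372]
tool_rot: [[0.192, 0.981, -0.005], [0.981, -0.192, -0.002], [-0.003, -0.005, -1.0]]
ft_force: [0.7, -0.0, 0.3]
grip_width: 0.0427
gripper_force: 0.0
```

```bash
python3 - <<'E'
from h import *
d=save('top','t12.png'); P=cloud(d); bushes(P,.068,200,300,175,275); bushes(P)
# hood bar now
H=np.array([678.3,114.5,44.]); 
e=save('scene','s12.png'); Q=cloud(e)
for n,X in(('top',P),('scene',Q)):
    q=X.reshape(-1,3)*1000-H; l=np.stack([q@ex,q@ey,q[:,2]],1)
    r=np.hypot(l[:,0],l[:,2]); m=(r>205)&(r<228)&(l[:,2]>150)&(abs(l[:,1])<35)
    m2=(r<228)
    print(n,m.sum(),np.median(l[m],0), np.degrees(np.arctan2(l[m][:,2],-l[m][:,0])).mean()-5.3)
A=cv2.resize(e['frame'][110:310,220:440],None,fx=2.2,fy=2.2); B=cv2.resize(d['frame'][140:280,170:310],None,fx=2.2,fy=2.2)
c=np.zeros((440,792,3),np.uint8); c[:,:484]=A; c[:308,484:]=B; cv2.imwrite('pics/s12c.png',c[:,:,::-1])
p=telemetry.observe()['position']*1000; print(p)
R=down(90+YAW); T=down(90+YAW,-36,ey); g=np.array([765.6,97.2,222.5])
st=rows([((600,60,300),R,4,.5),(g-T[:,2]*70,T,6,.5)]); rows([(g,T,5,.5)],st)
E
```

```text
bush px [262. 208.] n 95 c 620.2 83.8 r 16.6 mean [620.2  84.   68.2]
bush px [227. 227.] n 134 c 568.7 177.6 r 20.7 mean [569.4 177.1  68.5]
bush px [257. 233.] n 91 c 553.6 96.7 r 16.7 mean [553.4  96.8  68.5]
top 150 [7.22614896e+01 5.14335330e-02 2.07970559e+02] 103.96811358728583
scene 212 [ 75.01501802   0.34910085 207.4700521 ] 104.42835585760406
[499.05347917 -89.89469845 237.1922645 ]
[[41.5,17.5,-16,0,0,0,0.5],[41.5,17.5,-16,0,0,0,0.5],[42,17.5,-15.5,0,0,-0.5,0.5],[41,17.5,-16,-0.5,0,0,0.5],[11,19,3.5,-6,0,0,0.5],[11.5,19,5.5,-6,0,0,0.5],[11,18,7.5,-6,0,0,0.5],[11.5,17,9,-6,0,0,0.5],[11,16,11,-6,0,0,0.5],[11.5,15,12.5,-6,0,0,0.5]]
end [725.2 104.9 279.3]
[[0,0,14,0,0,0,0.5],[0,0,14,0,0,0,0.5],[0,0,14,0,0,0,0.5],[0,-0.5,14,0,0,0,0.5],[0,0,14,0,0,0,0.5]]
end [765.4  97.2 222.5]
```

View pics/s12c.png

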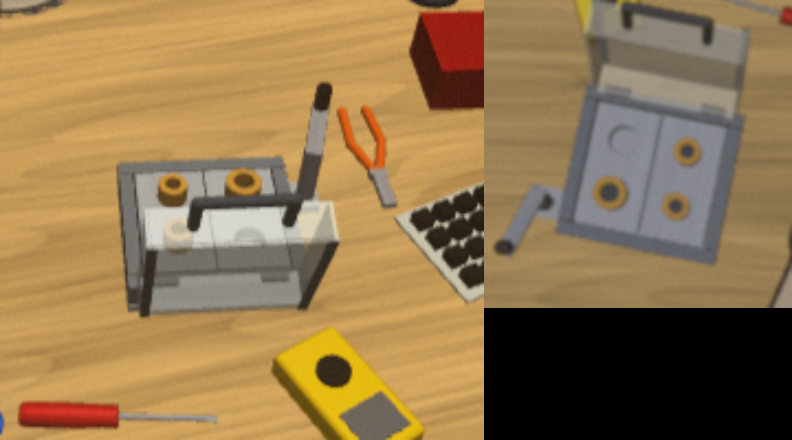

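All three bushes are home: slim tops at (687,150) and (676,205), wide at (610,192) in the right panel, all about 68 mm high. The caddy has no bushes left. Now the hood.

>>> {"name": "apply_moves", "arguments": {"series": [[41.5,17.5,-16,0,0,0,0.5],[41.5,17.5,-16,0,0,0,0.5],[42,17.5,-15.5,0,0,-0.5,0.5],[41,17.5,-16,-0.5,0,0,0.5],[11,19,3.5,-6,0,0,0.5],[11.5,19,5.5,-6,0,0,0.5],[11,18,7.5,-6,0,0,0.5],[11.5,17,9,-6,0,0,0.5],[11,16,11,-6,0,0,0.5],[11.5,15,12.5,-6,0,0,0.5],[0,0,0,0,0,0,0.5],[0,0,0,0,0,0,0.5]]}}

```text
time_s: 45.8
position: [0.7244, 0.1055, 0.2806]
tool_rot: [[0.181, 0.794, 0.58], [0.983, -0.145, -0.109], [-0.003, 0.591, -0.807]]
ft_force: [-0.5, 0.2, 0.3]
grip_width: 0.0425
gripper_force: 0.0
```

```bash
python3 - <<'E'
from h import *
p=telemetry.observe(); print(p['position']*1000,p['q'])
T=down(90+YAW,-36,ey); g=np.array([765.6,97.2,222.5])
rows([(g,T,5,.5)])
E
```

```text
[724.43743259 105.53475026 280.57078082] [ 1.88720402 24.0949929  67.78532114 -9.26393268 52.93874008 15.53563973]
[[0,0,14.5,0,0,0,0.5],[0,0,14,0,0,0,0.5],[-0.5,0,14.5,0,0,0,0.5],[0,-0.5,14.5,0,0,0.5,0.5],[0,0,14,0,0,0,0.5]]
end [765.4  97.3 222.6]
```

>>> {"name": "apply_moves", "arguments": {"series": [[0,0,14.5,0,0,0,0.5],[0,0,14,0,0,0,0.5],[-0.5,0,14.5,0,0,0,0.5],[0,-0.5,14.5,0,0,0.5,0.5],[0,0,14,0,0,0,0.5],[0,0,0,0,0,0,0.5],[0,0,0,0,0,0,0.05],[0,0,0,0,0,0,0.05],[0,0,0,0,0,0,0.05],[0,0,0,0,0,0,0.05]], "grip_force": 40}}

```text
time_s: 47.05
position: [0.7658, 0.0971, 0.223]
tool_rot: [[0.188, 0.791, 0.582], [0.982, -0.152, -0.11], [0.002, 0.593, -0.806]]
ft_force: [-1.8, 1.1, 0.3]
grip_width: 0.0102
gripper_force: 39.2
```

```bash
python3 hood.py 1.82 0 36 0 28
```

```text
[765.78955818  97.11683741 223.02790213] 0.01016799711316176 [-1.80228318  1.10704208  0.32635047]
off 29.640966849283657 lat [-0.79914461 -0.78066468 -0.58853825]
[[0,-9,-11.5,1.5,0,0,0.05],[0,-10,-10.5,1.5,0,0,0.05],[0,-11,-9.5,1,0,0,0.05],[0,-11.5,-9,1.5,0,0,0.05],[0,-12,-8,1.5,0,0,0.05],[0,-13.5,-6.5,1,0,0,0.05],[0,-13.5,-6,1.5,0,0,0.05],[0,-13.5,-4.5,1,0,0,0.05],[0,-14.5,-3,1.5,0,0,0.05],[0,-14.5,-2,1,0,0,0.05],[0,-15,-1,1.5,0,0,0.05],[-0.5,-14.5,0,1.5,0,0,0.05]]
[[0,-14.5,1.5,1,0,0,0.05],[0,-14.5,3,1.5,0,0,0.05],[0,-14,4,1,0,0,0.05],[0,-14,5,1.5,0,0,0.05],[0,-13,6,1,0,0,0.05],[0,-12.5,7.5,1.5,0,0,0.05],[0,-12,8.5,1.5,0,0,0.05],[0,-11.5,9,1,0,0,0.05],[0,-10,10,1.5,0,0,0.05],[0,-9.5,11,1,0,0,0.05],[0,-8.5,12,1.5,0,0,0.05],[0,-7.5,12,1,0,0,0.05]]
[[0,-6,13,1.5,0,0,0.05],[0,-5.5,13.5,1.5,0,0,0.05],[0,-3.5,13.5,1,0,0,0.05],[0,-3,14,1.5,0,0,0.05]]
end [465.8 154.3  34.1]
```

Gripped. Swing it back down.

>>> {"name": "apply_moves", "arguments": {"series": [[0,-9,-11.5,1.5,0,0,0.05],[0,-10,-10.5,1.5,0,0,0.05],[0,-11,-9.5,1,0,0,0.05],[0,-11.5,-9,1.5,0,0,0.05],[0,-12,-8,1.5,0,0,0.05],[0,-13.5,-6.5,1,0,0,0.05],[0,-13.5,-6,1.5,0,0,0.05],[0,-13.5,-4.5,1,0,0,0.05],[0,-14.5,-3,1.5,0,0,0.05],[0,-14.5,-2,1,0,0,0.05],[0,-15,-1,1.5,0,0,0.05],[-0.5,-14.5,0,1.5,0,0,0.05]]}}

```text
time_s: 48.55
position: [0.5967, 0.129, 0.2131]
tool_rot: [[0.188, 0.92, 0.343], [0.982, -0.177, -0.063], [0.003, 0.349, -0.937]]
ft_force: [1.1, 2.1, 6.1]
grip_width: 0.0106
gripper_force: 42.3
```

>>> {"name": "apply_moves", "arguments": {"series": [[0,-14.5,1.5,1,0,0,0.05],[0,-14.5,3,1.5,0,0,0.05],[0,-14,4,1,0,0,0.05],[0,-14,5,1.5,0,0,0.05],[0,-13,6,1,0,0,0.05],[0,-12.5,7.5,1.5,0,0,0.05],[0,-12,8.5,1.5,0,0,0.05],[0,-11.5,9,1,0,0,0.05],[0,-10,10,1.5,0,0,0.05],[0,-9.5,11,1,0,0,0.05],[0,0,0,0,0,0,0.05]]}}

```text
time_s: 49.92
position: [0.4924, 0.1487, 0.1132]
tool_rot: [[0.188, 0.973, 0.131], [0.982, -0.187, -0.024], [0.001, 0.133, -0.991]]
ft_force: [1.8, -0.4, -3.7]
grip_width: 0.01
gripper_force: 45.4
```

>>> {"name": "apply_moves", "arguments": {"series": [[0,-8.5,12,1.5,0,0,0.05],[0,-7.5,12,1,0,0,0.05],[0,-6,13,1.5,0,0,0.05],[0,-5.5,13.5,1.5,0,0,0.05],[0,-3.5,13.5,1,0,0,0.05],[0,0,0,0,0,0,0.05],[0,-3,12,1.5,0,0,0.05],[0,0,0,0,0,0,0.05],[0,0,0,0,0,0,0.05]]}}

```text
time_s: 51.05
position: [0.4646, 0.1542, 0.0355]
tool_rot: [[0.188, 0.982, -0.006], [0.982, -0.188, 0.002], [0.001, -0.006, -1.0]]
ft_force: [-6.1, -2.4, -1.9]
grip_width: 0.0097
gripper_force: 48.0
```

```bash
python3 - <<'E'
from h import *
d=save('scene','s13.png'); P=cloud(d); c0=np.array([467,154.6,0])
q=P.reshape(-1,3)*1000-c0; l=np.stack([q@ex,q@ey,q[:,2]],1)
m=(abs(l[:,1])<38)&(abs(l[:,1])>18)&(abs(l[:,0])<20)&(l[:,2]>54)&(l[:,2]<90)
print('bar',m.sum(),np.median(l[m],0)); 
m=(abs(l[:,1])<70)&(l[:,0]>50)&(l[:,0]<200)&(l[:,2]>60); print('slope',np.polyfit(l[m][:,0],l[m][:,2],1))
d=dict(np.load('pics/scene0.npz')); P=cloud(d);q=P.reshape(-1,3)*1000-c0; l=np.stack([q@ex,q@ey,q[:,2]],1);m=(abs(l[:,1])<70)&(l[:,0]>50)&(l[:,0]<200)&(l[:,2]>60); print('slope0',np.polyfit(l[m][:,0],l[m][:,2],1))
E
```

```text
bar 58 [ 0.97935455  0.49985047 74.91041401]
slope [ -0.50425046 166.18667313]
slope0 [-4.93257165e-03  8.76909964e+01]
```

The bar is still about 6 mm high, so I'll press on down gently.

>>> {"name": "apply_moves", "arguments": {"series": [[0,0,3,0,0,0,0.05],[0,0,2,0,0,0,0.05],[0,0,0,0,0,0,0.05],[0,0,1,0,0,0,0.05],[0,0,0,0,0,0,0.05]]}}

```text
time_s: 51.72
position: [0.464, 0.1543, 0.0297]
tool_rot: [[0.188, 0.982, -0.007], [0.982, -0.188, 0.002], [0.001, -0.007, -1.0]]
ft_force: [-8.3, -2.6, 0.5]
grip_width: 0.0097
gripper_force: 48.5
```

>>> {"name": "apply_moves", "arguments": {"series": [[0,0,2,0,0,0,0.05],[0,0,0,0,0,0,0.05],[0,0,2,0,0,0,0.05],[0,0,0,0,0,0,0.05],[0,0,0,0,0,0,0.05]]}}

```text
time_s: 52.35
position: [0.464, 0.1544, 0.028]
tool_rot: [[0.187, 0.982, -0.005], [0.982, -0.187, 0.002], [0.001, -0.006, -1.0]]
ft_force: [-16.6, -4.9, 30.6]
grip_width: 0.01
gripper_force: 51.8
```

```bash
cat > chk.py <<'E'
from h import *
d=save('scene','s14.png'); P=cloud(d); c0=np.array([467,154.6,0])
q=P.reshape(-1,3)*1000-c0; l=np.stack([q@ex,q@ey,q[:,2]],1)
m=(abs(l[:,1])<38)&(abs(l[:,1])>18)&(abs(l[:,0])<20)&(l[:,2]>54)&(l[:,2]<90)
print('bar',m.sum(),np.median(l[m],0),telemetry.observe()['ft_force'])
m=(abs(l[:,1])<75)&(l[:,0]>70)&(l[:,0]<205)&(l[:,2]>60)&(l[:,2]<100); print('slope',np.polyfit(l[m][:,0],l[m][:,2],1))
E
python3 chk.py
```

```text
bar 60 [  0.44854481 -20.23537909  68.30676784] [-16.829745    -4.10882866  30.41861278]
slope [-9.61627587e-04  8.69749151e+01]
```

The hood is shut: there is a 30 N reaction, the bar top is at 68 mm and the lid is level. I'll release and go to the knob.

>>> {"name": "apply_moves", "arguments": {"series": [[0,0,-2,0,0,0,0.05],[0,0,0,0,0,0,0.47],[0,0,0,0,0,0,0.47],[0,0,0,0,0,0,0.47],[0,0,-25,0,0,0,0.47],[0,0,-35,0,0,0,0.47],[0,0,-50,0,0,0,0.47],[0,0,-40,0,0,0,0.47],[0,0,0,0,0,0,0.47]]}}

```text
time_s: 53.52
position: [0.4675, 0.1541, 0.1805]
tool_rot: [[0.188, 0.982, 0.003], [0.982, -0.188, 0.003], [0.003, 0.003, -1.0]]
ft_force: [-0.9, 0.4, -0.9]
grip_width: 0.0405
gripper_force: 0.0
```

```bash
python3 chk.py; python3 - <<'E'
from h import *
d=save('top','t15.png'); P=cloud(d)
for lo,hi in((.115,.14),(.0915,.112)):
    m=sel(P,lo,hi,150,212,220,290)
    if m.sum()>5: print(rect(P,m))
R=down(-25.8)
rows([((470,230,185),down(27),6,.47),((498.5,293.3,170),R,5,.47)])
E
```

```text
bar 67 [ -0.10512997 -19.5084838   68.38838136] [-0.75867926 -0.91813002 -0.62656208]
slope [-3.12238185e-03  8.73850285e+01]
(44, array([500.8, 292.9], dtype=float32), ((500.73614501953125, 293.074951171875), (15.307744026184082, 15.55411434173584), 1.6043511629104614))
(194, array([542., 273.], dtype=float32), ((539.4028930664062, 274.542236328125), (21.2236328125, 73.7051010131836), 61.62189483642578))
[[12.5,-1.5,-1,0,0,8.5,0.47],[12.5,-4,-1.5,0,0,9,0.47],[11.5,-5,-1,0,0,8.5,0.47],[10.5,-7,-1.5,0,0,9,0.47],[9,-9,-1,0,0,8.5,0.47],[8,-9.5,-1.5,0,0,8.5,0.47],[11,-8.5,3,0,0,10.5,0.47],[9,-10.5,3,0,0,10.5,0.47],[7,-12,3,0,0,11,0.47],[4.5,-13.5,3,0,0,10.5,0.47],[2,-13.5,3,0,0,10.5,0.47]]
end [498.3 293.3 170.1]
```

```bash
python3 - <<'E'
from h import *
R=down(-27.2)
rows([((470,235,185),down(30),6,.47),((500.8,293,170),R,6,.47)])
E
```

```text
[[13.5,-2,-1,0,0,8,0.47],[13,-3.5,-1.5,0,0,8.5,0.47],[12.5,-5.5,-1,0,0,8,0.47],[11,-7.5,-1.5,0,0,8.5,0.47],[10.5,-9,-1,0,0,8,0.47],[9,-10,-1.5,0,0,8,0.47],[9.5,-6,2.5,0,0,9.5,0.47],[8,-7,2.5,0,0,9.5,0.47],[7,-8.5,2.5,0,0,9.5,0.47],[5.5,-9.5,2.5,0,0,9.5,0.47],[3.5,-10,2.5,0,0,10,0.47],[2,-11,2.5,0,0,9.5,0.47]]
end [500.9 293.1 170.1]
```

>>> {"name": "apply_moves", "arguments": {"series": [[13.5,-2,-1,0,0,8,0.47],[13,-3.5,-1.5,0,0,8.5,0.47],[12.5,-5.5,-1,0,0,8,0.47],[11,-7.5,-1.5,0,0,8.5,0.47],[10.5,-9,-1,0,0,8,0.47],[9,-10,-1.5,0,0,8,0.47],[9.5,-6,2.5,0,0,9.5,0.47],[8,-7,2.5,0,0,9.5,0.47],[7,-8.5,2.5,0,0,9.5,0.47],[5.5,-9.5,2.5,0,0,9.5,0.47],[3.5,-10,2.5,0,0,10,0.47],[2,-11,2.5,0,0,9.5,0.47]]}}

```text
time_s: 55.12
position: [0.5007, 0.2932, 0.1685]
tool_rot: [[0.886, -0.464, -0.006], [-0.464, -0.886, 0.001], [-0.006, 0.002, -1.0]]
ft_force: [0.5, 0.3, -0.2]
grip_width: 0.0399
gripper_force: 0.0
```

```bash
python3 - <<'E'
from h import *
R=down(-27.2); print(telemetry.observe()['position'])
rows([((500.8,293,94),R,5,.47)])
E
```

```text
[0.50069226 0.29321059 0.16852211]
[[0,0,15,0,0,0,0.47],[0.5,0,15,0,0,0,0.47],[0,0,14.5,0,0,-0.5,0.47],[0,0,15,0,0.5,0,0.47],[0,0,15,0,0,0,0.47]]
end [500.8 293.   94. ]
```

>>> {"name": "apply_moves", "arguments": {"series": [[0,0,15,0,0,0,0.47],[0.5,0,15,0,0,0,0.47],[0,0,14.5,0,0,-0.5,0.47],[0,0,15,0,0,0,0.47],[0,0,15,0,0,0,0.47],[0,0,0,0,0,0,0.47],[0,0,0,0,0,0,0.1],[0,0,0,0,0,0,0.1],[0,0,0,0,0,0,0.1],[0,0,0,0,0,0,0.1]], "grip_force": 30}}

```text
time_s: 56.38
position: [0.5016, 0.2932, 0.0967]
tool_rot: [[0.892, -0.451, -0.002], [-0.451, -0.892, 0.003], [-0.003, -0.002, -1.0]]
ft_force: [0.1, -0.7, 3.8]
grip_width: 0.0159
gripper_force: 29.4
```

```bash
python3 - <<'E'
from h import *
s=telemetry.observe();p=s['position']*1000; print(p,s['grip_width'],s['ft_force'])
piv=np.array([558.6,263.3]); w=[]
v=p[:2]-piv; r=np.hypot(*v); a0=np.degrees(np.arctan2(v[1],v[0]))-360; print(r,a0)
N=12
for a in np.linspace(a0,-100.75,N+1)[1:]:
    al=np.radians(a); w.append(((*(piv+r*np.array([np.cos(al),np.sin(al)])),p[2]),down(a+180),1,.1))
rows(w)
E
```

```text
[501.58203304 293.19244985  96.65612349] 0.015901352916969976 [ 0.08438724 -0.67573551  3.77219418]
64.37862311092157 -207.66639087229532
[[0.5,10,0,0,0,-8,0.1],[1,10,0,0,0,-9,0.1],[0.5,10,0,0,0,-9,0.1],[1,10,0,0,0,-9,0.1],[0.5,10,0,0,0,-8.5,0.1],[1,10,0,0,0,-9,0.1],[1,10,0,0,0,-9,0.1],[0.5,10,0,0,0,-9,0.1],[1,10,-0.5,0,0,-9,0.1],[0.5,10,0,0,0,-9,0.1],[1,10,0,0,0,-8.5,0.1],[1,10,0,0,0,-9,0.1]]
end [546.9 200.1  96.8]
```

>>> {"name": "apply_moves", "arguments": {"series": [[0.5,10,0,0,0,-8,0.1],[1,10,0,0,0,-9,0.1],[0.5,10,0,0,0,-9,0.1],[1,10,0,0,0,-9,0.1],[0.5,10,0,0,0,-8.5,0.1],[1,10,0,0,0,-9,0.1],[1,10,0,0,0,-9,0.1],[0.5,10,0,0,0,-9,0.1],[1,10,0,0,0,-9,0.1],[0.5,10,0,0,0,-9,0.1],[1,7,0,0,0,-7,0.1],[0,0,0,0,0,0,0.1]]}}

```text
time_s: 57.88
position: [0.5361, 0.2055, 0.0966]
tool_rot: [[0.363, 0.932, 0.002], [0.932, -0.363, 0.006], [0.006, -0.001, -1.0]]
ft_force: [4.6, 8.9, 2.6]
grip_width: 0.0163
gripper_force: 29.5
```

>>> {"name": "apply_moves", "arguments": {"series": [[1.5,6,0,0,0,-5.5,0.1],[1.5,6,0,0,0,-5,0.1],[0,0,0,0,0,0,0.1],[0,2,0,0,0,0,0.1],[0,0,0,0,0,0,0.1]]}}

```text
time_s: 58.5
position: [0.5447, 0.2036, 0.0963]
tool_rot: [[0.187, 0.982, -0.011], [0.982, -0.187, 0.004], [0.001, -0.011, -1.0]]
ft_force: [-16.8, 4.4, 14.3]
grip_width: 0.0161
gripper_force: 30.9
```

>>> {"name": "apply_moves", "arguments": {"series": [[0,1,0,0,0,0,0.1],[0,0,0,0,0,0,0.1],[0,-1,0,0,0,0,0.1],[0,-2,0,0,0,0,0.45],[0,0,0,0,0,0,0.45],[0,0,0,0,0,0,0.45],[0,0,-30,0,0,0,0.45],[0,0,-50,0,0,0,0.45],[-60,0,-10,0,0,0,0.45],[-60,0,0,0,0,0,0.45],[-60,0,0,0,0,0,0.45],[-60,0,0,0,0,0,0.45]]}}

```text
time_s: 60.0
position: [0.5012, -0.035, 0.1854]
tool_rot: [[0.188, 0.982, -0.003], [0.982, -0.188, 0.002], [0.001, -0.003, -1.0]]
ft_force: [1.3, -0.5, -0.1]
grip_width: 0.0382
gripper_force: 0.0
```

>>> {"name": "apply_moves", "arguments": {"series": [[-60,-20,0,0,0,0,0.45],[-60,-20,0,0,0,0,0.45],[0,0,0,0,0,0,0.45],[0,0,0,0,0,0,0.45]]}}

```text
time_s: 60.5
position: [0.4407, -0.142, 0.1853]
tool_rot: [[0.189, 0.982, -0.003], [0.982, -0.189, 0.002], [0.002, -0.003, -1.0]]
ft_force: [-0.7, 0.2, 0.3]
grip_width: 0.0384
gripper_force: 0.0
```

```bash
python3 chk.py; python3 - <<'E'
from h import *
d=save('top','t16.png'); P=cloud(d)
m=sel(P,.115,.14,180,240,215,260); k=rect(P,m); print('knob',k)
m=sel(P,.0925,.112,180,250,215,260); print('arm',rect(P,m))
v=k[1]-np.array([558.6,263.3]); print('clamp angle',-100.75-np.degrees(np.arctan2(v[1],v[0])),np.hypot(*v))
e=dict(np.load('pics/s14.npz'))
A=cv2.resize(e['frame'][110:310,220:440],None,fx=2.2,fy=2.2); B=cv2.resize(d['frame'][140:280,170:310],None,fx=2.2,fy=2.2)
c=np.zeros((440,792,3),np.uint8); c[:,:484]=A; c[:308,484:]=B; cv2.imwrite('pics/s16c.png',c[:,:,::-1])
E
```

```text
bar 68 [  0.94673665 -19.73556208  69.01115365] [-1.08628651 -0.29771133 -0.2937345 ]
slope [-7.18179029e-03  8.82382205e+01]
knob (40, array([546.1, 199.4], dtype=float32), ((545.4550170898438, 199.5549774169922), (15.585089683532715, 15.466279029846191), 87.97740173339844))
arm (190, array([554.5, 243.9], dtype=float32), ((552.8300170898438, 241.114501953125), (76.7587890625, 22.377382278442383), 79.49840545654297))
clamp angle 0.31834525020100557 65.11114643731513
```

View pics/s16c.png

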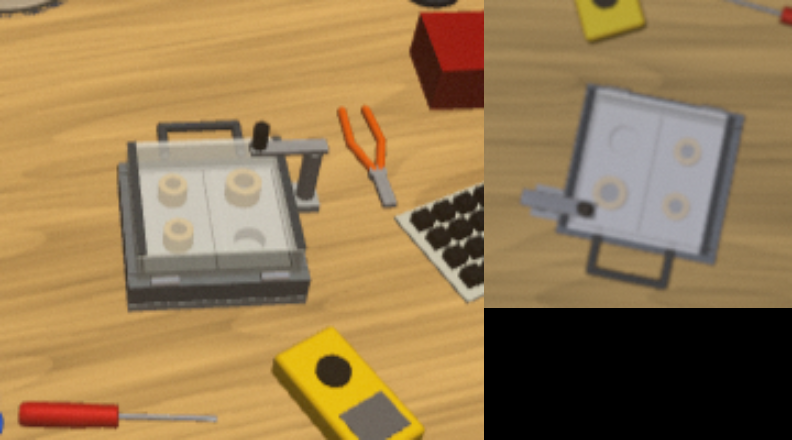

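The hood is shut, the clamp is at about 0.3° (fully on, knob at (585,208) in the right panel), and three bushes show home under the hood. The robot is clear, so I'll hand in.

```bash
python3 -c "
from rig import env
print(env.close_job())"
```

```text
the job is handed in; nothing more can be done
None
```

The job is handed in: the three bushes present (one wide, two slim) are home in bores of their own size, the hood is fully shut, and the clamp is fully back over it. I did not touch the pliers or the spool, and the robot's clock read about 60 s of the 208 s allowed. No verdict came back.

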